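Stand the rinse bottle on its stand

ROBOT

A 7-joint arm with a two-finger parallel gripper is mounted at the origin on a cart in front of the work surface, level with it; the furniture and walls round the work are solid. World frame = base frame: x ahead of the robot, y to its left, z up, the work surface at z = 0. Lengths are in m, angles in degrees, forces in N, time in s.
With the tool pointing down it reaches from about 0.4 to 0.875 m from the base axis. Payload 6.5 kg.
Tool frame: the origin (TCP) lies where the fingers leave the gripper's body, on its centre line; the fingertips stand 73 mm ahead of it and the grasp point (between the pads) lies 54 mm ahead of it (ctrl.hold_point_z is the distance from the TCP to the grasp point, in m); z points along the fingers, x is the direction in which the jaws open and shut, and the axes are right-handed (so a half turn about z gives the same grasp; the last joint's range is limited). The gripper opens to 85 mm and grips with 20 to 120 N. Pads are 22 mm wide; open, the fingers measure 114 mm over their backs; the gripper's body (76 mm by 85 mm) begins 54 mm behind the grasp point. The pads swing forward as they close: fully open they stand 13 mm farther back than shut.
Start: joints at [70.176, 30.733, -0.252, 88.115, 0.149, 61.152, -4.079], TCP at [0.18, -0.625, 0.304] pointing down, gripper open.
Joint ranges: [-154.64, 154.64], [-21.42, 123.67], [-72.66, 72.17], [13.99, 137.28], [-74.86, 254.86], [10.95, 109.41], [-158.01, 158.01]. Speed limits (degrees/s): [136.94, 136.94, 180, 180, 180, 180, 180].

INTERFACE

Orientations are given as a 3x3 rotation matrix whose columns are the frame's x, y, z axes.
In Python, from plant import sensors, optics, ctrl gives the robot as it stands. The module is installed in compiled form; this text tells all that it offers.
- The arm moves only by the tool move_arm, never from a script. Its argument "series" is text: rows parted by semicolons, each of 7 numbers parted by spaces: the closure, from -1 (fully open) to 1 (shut), so that 0 is half open, then the shift along the tool's x, y, z in m, then the turn, a rotation vector about the tool's x, y, z in degrees. A call has 1 to 10 rows; each row is the pose to reach, as a shift and turn from the pose commanded when the call began, along the tool's axes at that moment; what a row does not reach only later rows make up. A row lasts 1/8 s, in which the tool goes at most 62.5 mm and 10.7 degrees, less where a joint would pass 70% of its speed; a pose out of reach is approached as far as the arm can. A call with a gripper value outside its range is refused whole. The fingers move at their own pace and stop on an object; the grip force is fixed at half the most. Time passes only in rows, so rows that repeat a pose let the fingers close. It gives the time, the measured TCP pose, the force and the opening at its end, in the units of the state.
- sensors.observe(): the state, without advancing time (a new reading comes with each control period).
- optics.snapshot(name): name is "scene" or "top" or "wrist"; returns a dict with "pixels" (420x560x3 uint8, blue, green, red), "fx", "fy", "cx", "cy" (pixels), "k1" (the pictures are not rectified: a ray, as slopes to the right and down, at radius r is drawn at 1 + k1 r^2 times it, then the intrinsics apply), "rvec" (rotation vector, rad) and "tvec" (3), from world to camera coordinates, as OpenCV has them. Camera axes: x right, y down, z forward; pixel columns grow to the right and rows downward; lengths in m; the calibration is good to about 2 mm. A picture is of the moment at which its call begins. There is no depth.
- ctrl.close_job(): hands the job in, once; it reports no verdict.
The state is a dict: "clock": time; "joint_positions": joint angles; "joint_vel": joint speeds; "tau": joint torques, N m; "ee_pos": TCP position; "eef_rot": TCP orientation; "wrist_force": force on the tool from outside, world axes, zero at the start; "ft_torque": the same for the moment, N m; "width": opening from 0.0 (shut) to 1.0 (fully open).
Only numpy, scipy, OpenCV 4.12 (cv2) and the standard library are available. Lean on these libraries where they do the work, as an engineer would, in place of code of your own. Each camera call takes 0.05 s, during which the arm holds its last target.

TASK

Get the grey rinse bottle standing on the bottle stand's round pad: tap the stiff sliding backstop along until its pointer is on the last, long line of the scale, without shoving the bottle behind it, then push the lying bottle's base up against the backstop and raise the cap end so that the bottle tips up onto its base there. Tip it over its bottom edge rather than lifting it off the stand, and leave it upright, centred on the pad, with the backstop still on the line and everything else on the bench undisturbed.

Things in the scene. Friction and masses are not known exactly. Their poses are not given: they have to be found in the camera images.
- bottle_stand: Fixed grey metal stand. Origin on the bench under the round pad's centre; x away from the robot at yaw 0, y along the stand (left at yaw 0), z up. Deck 108 mm wide, y = -100 (open right end) to +154 mm, top 12 mm above the bench. Side walls 4 mm thick, inner faces at x = -50 and +50 mm, y = -60 to 154 mm, tops 42 mm high; end wall y = 150 to 154 mm, 42 mm high.
- rail_top (a point): Middle of the guide rail's top, 20 mm high, at stand x = -89, y = 50 mm; rail along y, 14 mm wide, with 26 mm high end blocks at y = -48 and 148 mm. It stands on a flange 8 mm high (stand x = -126 to -54, y = -52 to 154 mm) in front of the front wall; nearest the robot on it lies the white scale strip.
- deck_end (a point): Middle of the deck's open right end, deck top (12 mm high), stand y = -100 mm; beyond it only bench.
- pad_centre (a point): Centre of the flush round steel pad (90 mm across) in the deck, at deck height 12 mm; axes as the stand. The rinse bottle's base must stand centred here.
- long_line (a point): Middle of the last (left-most), long black line on the white scale strip in front of the stand, at stand x = -113, y = +45 mm. The three shorter lines at y = 24, 31 and 37.5 mm are for smaller bottles.
- backstop (a joint): Sliding backstop: value (m) = distance along stand +y of its flat bottle-side face, and of its pointer, from the pad's centre. Range 0 to 0.075, starts at 0.015 to 0.031, the long line is at 0.045; grows towards +y (left). Stiff dry friction, about 12 N to move it; stays where left.
- stop_face (a point): Point on the backstop's flat bottle-side face on the stand's centre line, 50 mm above the bench; moves with it. The steel plate is 94 mm wide across the channel, 14 to 106 mm above the bench, 6 mm thick (12 mm at the top edge). A bridge 46 to 62 mm high (stand x = -103 to -41 mm) joins it over the front wall to the carriage.
- tab_face (a point): Middle of the black thumb tab's right-hand (-y) face, 66 mm above the bench, stand x = -89 mm, 8 mm in -y from the stop face's plane; push it towards +y. Tab 24 mm in x, 16 mm in y, 40 to 88 mm high, on a carriage (24 mm in x, 40 mm high, from 31 mm on the -y side to 19 mm on the +y side of the stop face's plane). Lying bottle is 30 mm or more off in +x.
- rinse_bottle: Grey round bottle, orange cap, 90 mm diameter, 170 mm long, 0.5 to 0.92 kg; too wide to grip round its middle. Origin: centre of its base; own z from base to cap. Starts lying in the channel on the deck, base towards +y and 38 to 52 mm short of the long line's plane, cap past the deck's open end.
- cap_end (a point): Centre of the cap's flat end, on the axis, 170 mm from the base. Cap 47 mm diameter, 30 mm long: lying, its underside is 21 mm above deck level, 33 mm above the bench. Raised with the base butted, the base's upper rim slides down the backstop and its lower rim outward on the deck; friction can leave it leaning, so carry the cap on until fully upright.
- diluent_bottle: White bottle with a blue cap, 62 mm diameter, 135 mm tall, standing loose in the stand's rear bay; origin at the centre of its base. About 7 to 11 mm behind the backstop when that is on the long line; must not be shoved or knocked.
- timer: Bench timer, 58x62x18 mm, loose bystander; origin at the centre of its underside.
- swab_box: White and blue carton 60x95x50 mm, loose bystander; origin at the centre of its underside.
- stain_bottle_1: Brown bottle, 48 mm diameter, 104 mm tall, loose bystander behind the stand; origin at the centre of its base.
- stain_bottle_2: Brown bottle, 48 mm diameter, 104 mm tall, loose bystander behind the stand; origin at the centre of its base.
- petri_dish: Lidded clear petri dish, 89 mm diameter, 15 mm high, loose bystander at the right front; origin at the centre of its base.
- kit_box: Pink and white carton 65x120x55 mm, loose bystander at the left front; origin at the centre of its underside.
There are look-alikes about, which are no part of the job. Leave any purple look-alike of the diluent_bottle alone.

How it is judged (in metres and radians):
On the way, in this order (a step that is already met when the one before it is completed fails the run):
1. the backstop has been moved until its pointer is on the long line (within 3 mm), the bottle still lying (value of joint backstop between 0.042 and 0.048 m and angle between rinse_bottle's own z axis and vertical above 1.2 rad), for 0.2 s.
2. the bottle stands upright on the pad (angle between rinse_bottle's own z axis and vertical below 0.08 rad and horizontal distance between rinse_bottle and pad_centre below 0.01 m), for 0.2 s.
At the end, for the whole second after the job is handed in: The rinse bottle stands at rest, upright (within 3 degrees), on the deck with its base centre within 10 mm of the pad's centre; the backstop's pointer is within 3 mm of the long line; the diluent bottle still stands behind it (value of joint backstop between 0.042 and 0.048 m and angle between rinse_bottle's own z axis and vertical below 0.06 rad and horizontal distance between rinse_bottle and pad_centre below 0.01 m and height (world z) of rinse_bottle between 0.008 and 0.016 m and linear speed of rinse_bottle below 0.02 m/s and angular speed of rinse_bottle below 0.1 rad/s and angle between diluent_bottle's own z axis and vertical below 0.1 rad); the robot touches nothing.
It fails at once if the rinse bottle is lifted off the stand (its base centre rises 23 mm above its lying height) (height (world z) of rinse_bottle above 0.08 m).
It fails at once if the diluent bottle behind the backstop is shoved (10 mm) or tipped (distance of diluent_bottle from where it was at the start of the episode above 0.01 m or angle between diluent_bottle's own z axis and vertical above 0.3 rad).
It fails at once if another thing on the bench is disturbed (moved 25 mm) (distance of any of timer, swab_box, stain_bottle_1, stain_bottle_2, petri_dish, kit_box from where it was at the start of the episode above 0.025 m).
It also fails if it takes over 72 s, if anything falls off the work surface, if the arm or the gripper's body presses on something with over 40 N, if the wrist force passes 120 N, or if a joint passes its speed limit or range.

## Working session

There is one attempt and no reset: what is moved stays moved. The work goes in short steps, Python scripts to look and compute and a tool call to move; the robot and the scene stay as the last step left them, time stands still between calls to the robot, and variables do not carry over. Pictures are saved under pics/ and viewed, and the job is handed in when it is done.

Besides the shell and the picture viewer there is one more tool, called in YAML: its name, and indented under it one key for each argument. move_arm: Moves the arm, as the interface text tells. Its arguments: {"type":"object","properties":{"series":{"type":"string"}},"required":["series"]}

```bash
mkdir -p pics; ls; python3 - <<'E'
from plant import sensors, optics, ctrl
import cv2
print(sensors.observe()); print(ctrl.hold_point_z)
for n in ["scene","top","wrist"]:
    s=optics.snapshot(n); cv2.imwrite(f"pics/{n}0.png",s["pixels"]); print(n,{k:v for k,v in s.items() if k!="pixels"})
E
```

```text
pics
{'clock': 0.0, 'joint_positions': array([70.17895793, 30.7802928 , -0.25372845, 88.17294872,  0.14935556,
       61.1511297 , -4.07807284]), 'joint_vel': array([-0.04391785, -0.06154691, -0.03123505, -0.03400565, -0.04294711,
        0.08489419, -0.08177465]), 'tau': array([-5.95001126e-06, -5.83407927e+01,  1.04860581e+00, -2.59105504e+01,
        1.23568723e-02,  9.57268086e-03, -9.69861844e-06]), 'ee_pos': array([ 0.17930867, -0.62423434,  0.30296614]), 'eef_rot': array([[ 2.76194704e-01, -9.61101492e-01, -6.38220468e-04],
       [-9.61099999e-01, -2.76195404e-01,  1.70010117e-03],
       [-1.81024333e-03,  1.43834752e-04, -9.99998351e-01]]), 'wrist_force': array([ 0.51263666, -0.8649327 , -0.13489368]), 'ft_torque': array([ 0.02994729, -0.03486031, -0.00682469]), 'width': 0.9994313341437585}
0.0539
scene {'fx': 526.0723783324377, 'fy': 526.0723783324377, 'cx': 281.75752142790697, 'cy': 214.98948300697447, 'k1': -0.14209491750828854, 'rvec': array([ 1.26912197, -2.099428  ,  1.04617941]), 'tvec': array([0.29651063, 0.31410329, 0.94919454])}
top {'fx': 545.7402424725581, 'fy': 545.7402424725581, 'cx': 274.60806112854385, 'cy': 211.68015024411972, 'k1': -0.060417202682073366, 'rvec': array([ 2.22127024, -2.17294789,  0.07811329]), 'tvec': array([0.02713527, 0.53675735, 1.59700103])}
wrist {'fx': 378.3149434136606, 'fy': 378.3149434136606, 'cx': 282.86701461731843, 'cy': 205.6687938690472, 'k1': -0.10240455154369818, 'rvec': array([-2.32832195,  1.7526207 ,  0.24329865]), 'tvec': array([-0.6495417 , -0.03456203,  0.37933822])}
```

View pics/scene0.png

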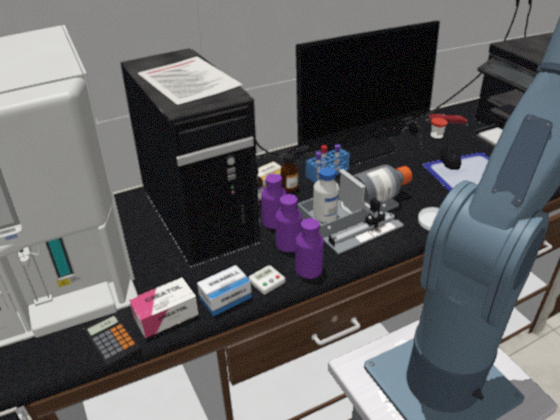

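View pics/top0.png

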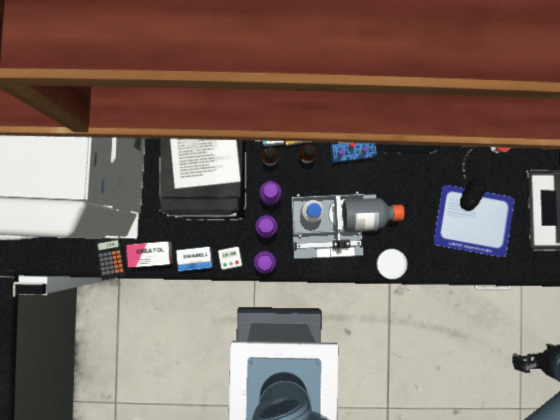

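View pics/wrist0.png

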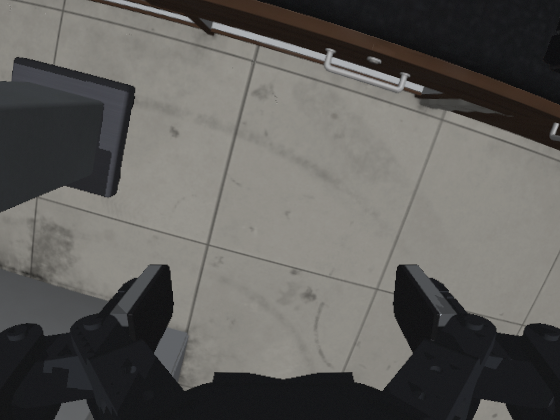

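The scene shows the stand at about (350,215), with the grey bottle and its orange cap at (404,174). In the top view the stand spans about (292–376, 195–258), the cap is at (398,213) and the tab near (343,243). I'll write helpers and enlarge the crops.

```bash
cat > h.py <<'E'
import numpy as np, cv2
from plant import sensors, optics, ctrl
def cam(n):
    s=optics.snapshot(n); R,_=cv2.Rodrigues(s["rvec"]); s["R"]=R; s["C"]=-R.T@s["tvec"]
    s["K"]=np.array([[s["fx"],0,s["cx"]],[0,s["fy"],s["cy"]],[0,0,1]]); s["D"]=np.array([s["k1"],0,0,0,0.]); return s
def ray(s,uv):
    p=cv2.undistortPointsIter(np.array([[uv]],float),s["K"],s["D"],None,None,(3,50,1e-10)).ravel()
    d=s["R"].T@np.array([p[0],p[1],1]); return s["C"],d/np.linalg.norm(d)
def onz(s,uv,z):
    C,d=ray(s,uv); return C+d*(z-C[2])/d[2]
def tri(obs):
    A=0;b=0
    L=[ray(s,uv) for s,uv in obs]
    for C,d in L:
        P=np.eye(3)-np.outer(d,d); A=A+P; b=b+P@C
    X=np.linalg.solve(A,b)
    return X,[float(np.linalg.norm((np.eye(3)-np.outer(d,d))@(X-C))) for C,d in L]
def proj(s,X):
    return cv2.projectPoints(np.array(X,float).reshape(-1,3),s["rvec"],s["tvec"],s["K"],s["D"])[0].reshape(-1,2)
def crop(s,name,u0,v0,w,h,f):
    c=s["pixels"][v0:v0+h,u0:u0+w]; c=cv2.resize(c,None,fx=f,fy=f,interpolation=cv2.INTER_CUBIC)
    st=10 if f>=5 else 20
    for u in range(u0-u0%st+st,u0+w,st):
        cv2.line(c,((u-u0)*f,0),((u-u0)*f,6),(0,255,255),1); cv2.putText(c,str(u),((u-u0)*f-8,16),0,.35,(0,255,255),1)
    for v in range(v0-v0%st+st,v0+h,st):
        cv2.line(c,(0,(v-v0)*f),(6,(v-v0)*f),(0,255,255),1); cv2.putText(c,str(v),(8,(v-v0)*f+4),0,.35,(0,255,255),1)
    cv2.imwrite("pics/"+name,c)
def stand(o,yaw):
    c,s=np.cos(np.radians(yaw)),np.sin(np.radians(yaw))
    return lambda p: np.array(p,float)@np.array([[c,s,0],[-s,c,0],[0,0,1]])+np.array([o[0],o[1],0])
E
python3 - <<'E'
from h import *
s=cam("scene");crop(s,"s1.png",290,140,130,110,6)
t=cam("top");crop(t,"t1.png",280,180,135,90,5)
E
```

```text
(no output)
```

View pics/s1.png

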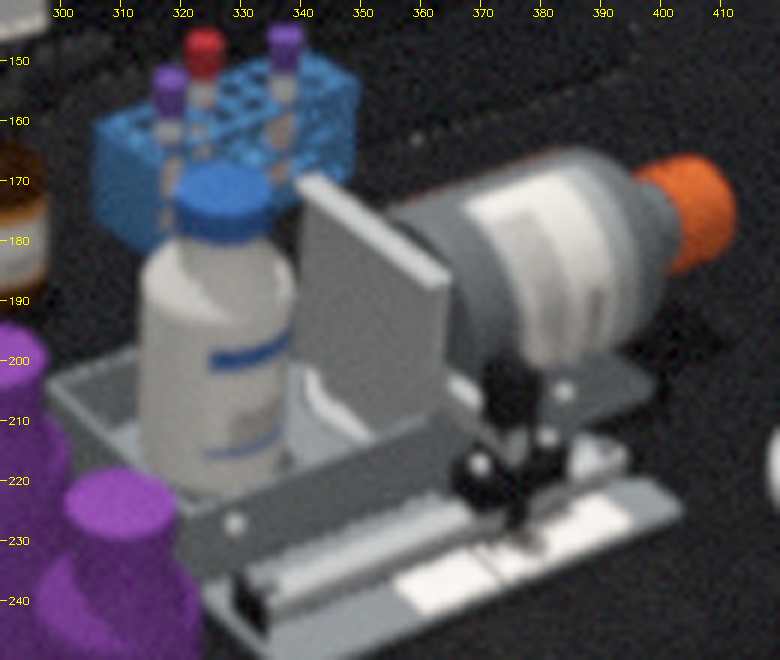

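View pics/t1.png

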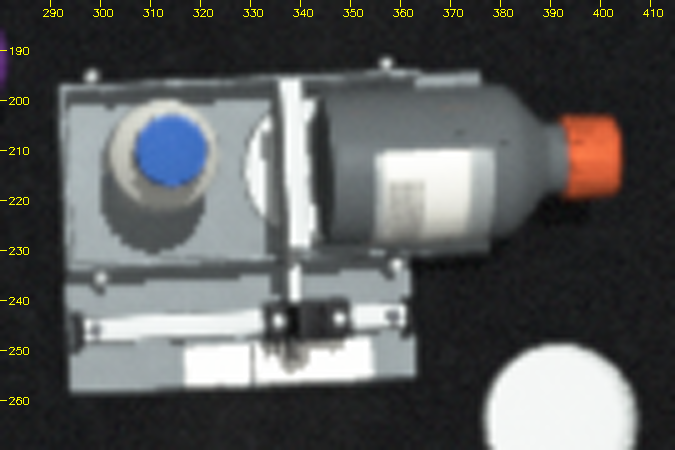

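The top view shows the stand's flange front-left corner at (294,258.6), its front-right at (362.8,255.2), the plate's top edge at u≈338, and the long line at (330.4,252). In the scene view the flange's right-front corner is at (403.8,225) and the rear wall corner at (298,204.2). Now I'll fit the stand pose.

```bash
cat > fit.py <<'E'
from h import *
from scipy.optimize import least_squares
s=cam("scene");t=cam("top")
F=[(t,(294,258.6),(-126,154,8)),(t,(362.8,255.2),(-126,-52,8)),(t,(292,197.4),(54,154,42)),(t,(293,233.6),(-54,154,42)),(t,(376.2,194.6),(54,-100,12)),
(t,(330.5,252),(-113,45,8)),
(s,(403.8,225),(-126,-52,8)),(s,(298,204.2),(54,154,42)),(s,(321.7,225.3),(-54,154,42))]
def res(p):
    f=stand(p[:2],p[2]); return np.concatenate([proj(c,f(np.array(m)/1000))[0]-uv for c,uv,m in F])
r=least_squares(res,[.6,0,0],loss='soft_l1',x_scale=[.01,.01,1])
if __name__=="__main__":
    print(r.x); print(res(r.x).reshape(-1,2).round(1))
    f=stand(r.x[:2],r.x[2])
    print('cap centre/top cam z=.057', onz(t,(404,211),.057), 'capend tri', tri([(t,(404,211)),(s,(406,174))]))
    for v in (.015,.02,.025,.03):
        print(v, proj(t,f([[-47e-3,v,.106],[47e-3,v,.106],[-.047,v+.012,.106],[-.089,v-.008,.088],[-.101,v-.008,.088],[-.077,v+.008,.088]])).round(1).tolist(), proj(s,f([[-47e-3,v,.106],[47e-3,v,.106],[-.113,v,.008]])).round(1).tolist())
E
python3 fit.py
```

```text
[ 0.53443296 -0.167642    3.66167899]
[[ 0.2 -0. ]
 [ 0.7  0.4]
 [ 0.  -0.4]
 [ 0.6  0.4]
 [ 0.4 -0.2]
 [ 0.2  0.6]
 [-0.3  0.2]
 [-1.1 -0.3]
 [-0.8  0.8]]
cap centre/top cam z=.057 [ 0.54394119 -0.33545412  0.057     ] capend tri (array([ 0.54491247, -0.33473111,  0.05514437]), [0.0014411334859093681, 0.001441133485909448])
0.015 [[344.3, 229.0], [342.7, 195.5], [340.1, 229.2], [347.0, 243.9], [347.2, 248.2], [341.1, 239.9]] [[366.8, 185.8], [344.0, 168.6], [379.8, 231.2]]
0.02 [[342.5, 229.1], [340.9, 195.6], [338.3, 229.3], [345.2, 244.0], [345.4, 248.3], [339.4, 240.0]] [[365.2, 186.4], [342.4, 169.2], [378.3, 231.9]]
0.025 [[340.8, 229.2], [339.1, 195.6], [336.5, 229.3], [343.5, 244.1], [343.7, 248.4], [337.6, 240.1]] [[363.6, 187.0], [340.9, 169.7], [376.7, 232.5]]
0.03 [[339.0, 229.2], [337.3, 195.7], [334.7, 229.4], [341.7, 244.2], [341.9, 248.4], [335.8, 240.2]] [[362.0, 187.6], [339.3, 170.3], [375.2, 233.2]]
```

```bash
cat > m.py <<'E'
from h import *
import json,os,sys
from scipy.spatial.transform import Rotation as Ro
O=np.array([0.5344,-0.1676]); YAW=3.66
f=stand(O,YAW)
def finv(P):
    c,s=np.cos(np.radians(YAW)),np.sin(np.radians(YAW)); d=np.array(P)-[O[0],O[1],0]
    return np.array([c*d[0]+s*d[1],-s*d[0]+c*d[1],d[2]])
S=Ro.from_euler('z',YAW,degrees=True).as_matrix()
def Rt(phi):  # tool x=stand x, tool down, tilted phi deg about tool x (positive points towards +y)
    return S@np.diag([1,-1,-1.])@Ro.from_euler('x',phi,degrees=True).as_matrix()
def load():
    if os.path.exists('cmd.json'):
        d=json.load(open('cmd.json')); return np.array(d['p']),np.array(d['R'])
    a=np.radians(-73.98); x=np.array([np.cos(a),np.sin(a),0]); z=np.array([0,0,-1.]); return np.array([.18,-.625,.304]),np.column_stack([x,np.cross(z,x),z])
def plan(p,R):
    p0,R0=load(); sh=R0.T@(np.array(p)-p0); rv=np.degrees(Ro.from_matrix(R0.T@R).as_rotvec())
    print('shift',sh.round(4),'rot',rv.round(2))
def upd(sh,rv=(0,0,0)):
    p,R=load(); p=p+R@np.array(sh); R=R@Ro.from_rotvec(np.radians(rv)).as_matrix()
    json.dump({'p':p.tolist(),'R':R.tolist()},open('cmd.json','w'))
def st():
    o=sensors.observe(); p,R=load(); D=R.T@o['eef_rot']
    print('t',o['clock'],'pos',o['ee_pos'].round(4),'stand(mm)',(finv(o['ee_pos'])*1e3).round(1),'cmdstand',(finv(p)*1e3).round(1),'err(mm)',((o['ee_pos']-p)*1e3).round(1),'roterr',np.degrees(Ro.from_matrix(D).as_rotvec()).round(2))
    print('F(stand)',(S.T@o['wrist_force']).round(1),'T',o['ft_torque'].round(2),'w',round(o['width'],3),'q',o['joint_positions'].round(1))
    with open('kin.txt','a') as fo: fo.write(json.dumps([o['joint_positions'].tolist(),o['ee_pos'].tolist(),o['eef_rot'].tolist()])+'\n')
E
python3 - <<'E'
from m import *
st()
plan(f([-.089,-.03,.25]),Rt(0))
E
```

```text
t 0.35 pos [ 0.1795 -0.6246  0.3037] stand(mm) [-383.4 -433.4  303.7] cmdstand [-382.9 -433.8  304. ] err(mm) [-0.5  0.4 -0.3] roterr [-0.   -0.02 -0.01]
F(stand) [ 0.1 -0.   0.5] T [-0.    0.04  0.04] w 1.003 q [70.2 30.7 -0.3 88.1  0.2 61.2 -4.1]
shift [-0.3316 -0.3735  0.054 ] rot [  0.     0.   -77.64]
```

move_arm:
  series: "1 -0.332 -0.373 0.054 0 0 -77.6;1 -0.332 -0.373 0.054 0 0 -77.6;1 -0.332 -0.373 0.054 0 0 -77.6;1 -0.332 -0.373 0.054 0 0 -77.6;1 -0.332 -0.373 0.054 0 0 -77.6;1 -0.332 -0.373 0.054 0 0 -77.6;1 -0.332 -0.373 0.054 0 0 -77.6;1 -0.332 -0.373 0.054 0 0 -77.6;1 -0.332 -0.373 0.054 0 0 -77.6;1 -0.332 -0.373 0.054 0 0 -77.6"

```text
clock: 1.6
ee_pos: [0.4461, -0.203, 0.2498]
eef_rot: [[0.998, 0.063, -0.0], [0.063, -0.998, -0.0], [-0.0, 0.0, -1.0]]
wrist_force: [-0.6, 0.2, 0.3]
width: -0.001
```

```bash
python3 - <<'E'
from m import *
upd([-.332,-.373,.054],[0,0,-77.6]); st()
s=cam("wrist"); cv2.imwrite("pics/w1.png",s["pixels"])
print(proj(s,f([[-.113,.045,.008],[-.113,.02,.008],[-.089,.014,.066],[0,-.07,.1]])).round(1))
E
```

```text
t 1.6 pos [ 0.4461 -0.203   0.2498] stand(mm) [-90.4 -29.7 249.8] cmdstand [-89.6 -29.7 250. ] err(mm) [-0.8 -0.  -0.2] roterr [-0.02 -0.03 -0.02]
F(stand) [-0.6  0.3  0.3] T [-0.06  0.02  0.01] w -0.001 q [ 40.6  21.7 -26.  113.5  12.7  47.6  11.2]
[[253.3  92. ]
 [253.8 123.7]
 [283.4 138. ]
 [420.6 274.8]]
```

View pics/w1.png

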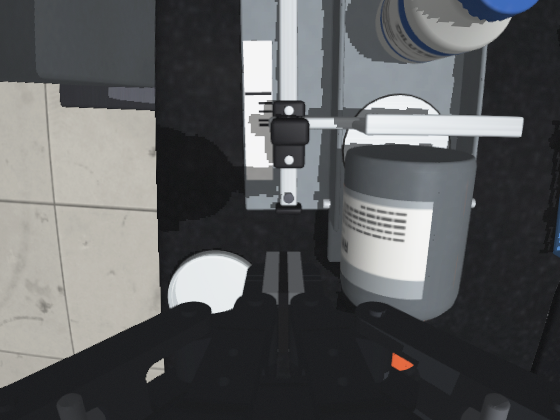

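The wrist view shows the long line at about (258,94), the tab top at (290,130), the three short lines left of the strip at v≈102–125, and the bottle base facing the plate. I'll look closer and refine the stand fit.

```bash
python3 - <<'E'
from m import *
s=cam("wrist"); crop(s,"w1a.png",225,70,150,120,5); crop(s,"w1b.png",300,80,240,180,3)
E
```

```text
(no output)
```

View pics/w1a.png

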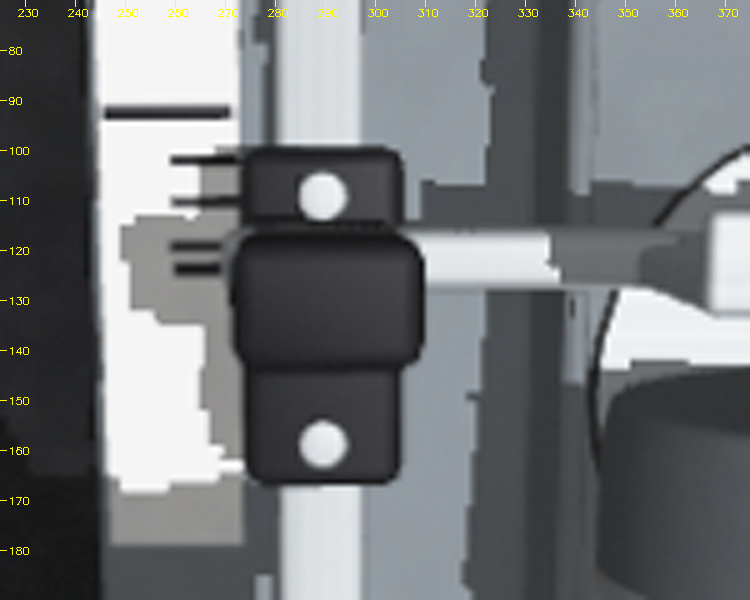

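View pics/w1b.png

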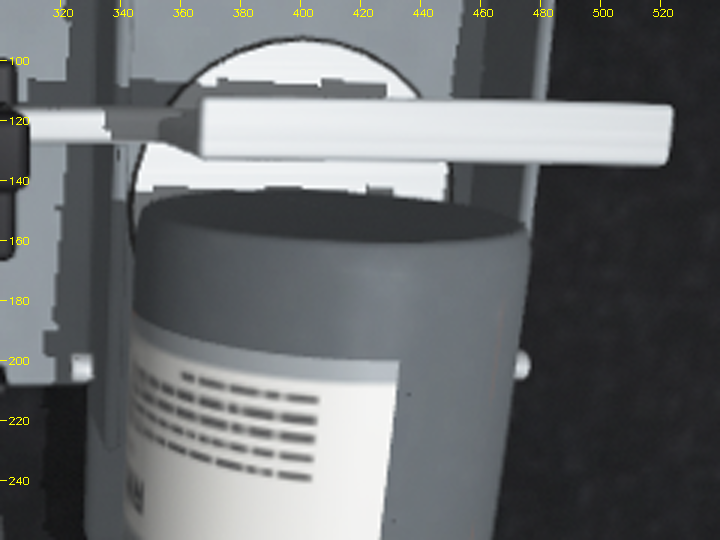

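```bash
cat > fit2.py <<'E'
import fit
from m import *
from scipy.optimize import least_squares
w=cam("wrist")
G=[(w,(258.3,92.4),(-113,45,8)),(w,(264,101.8),(None,37.5,8)),(w,(264,110.2),(None,31,8)),(w,(264,118.8),(None,24,8)),(w,(289,75),(-89,None,20)),(w,(289,180),(-89,None,20)),(w,(246,209),(-126,-52,8)),(w,(401.7,92.3),(0,45,12))]
def res(p,G):
    f=stand(p[:2],p[2]); o=[]
    for c,uv,m in G:
        if None in m:
            i=m.index(None); P=onz(c,uv,m[2]/1000); cc,ss=np.cos(np.radians(p[2])),np.sin(np.radians(p[2])); d=P[:2]-p[:2]
            q=[cc*d[0]+ss*d[1],-ss*d[0]+cc*d[1]]; j=1-i; o+=[(q[j]-m[j]/1000)*1240]
        else: o+=list(proj(c,f(np.array(m)/1000))[0]-uv)
    return np.array(o)
for name,gg in (('wrist',G),('all',G+fit.F)):
    r=least_squares(res,[.534,-.168,3.66],args=(gg,),loss='soft_l1',x_scale=[.01,.01,1]); print(name,r.x,res(r.x,gg).round(1))
E
python3 fit2.py
```

```text
wrist [ 0.53859517 -0.16838913  3.80641097] [ 0.4 -0.2 -0.  -0.2  0.  -0.  -0.2  0.   0.1 -1.   0.1]
all [ 0.53824658 -0.16806634  3.98874836] [-0.1 -0.1 -0.  -0.2  0.   0.6  0.1 -0.1  0.2 -1.5 -0.3  0.6 -1.   1.1
 -1.   0.1 -1.4  0.9 -0.6  0.5 -1.7  0.6 -0.6 -1.  -0.8 -1.6 -0.9 -1.1
  0.1]
```

```bash
sed -i 's/^O=.*/O=np.array([0.5378,-0.1682]); YAW=3.75/' m.py; python3 - <<'E'
from m import *
st(); plan(f([-.089,-.022,.125]),Rt(0))
E
```

```text
t 1.85 pos [ 0.4457 -0.204   0.2499] stand(mm) [-94.3 -29.7 249.9] cmdstand [-93.  -28.7 250. ] err(mm) [-1.2 -1.  -0.1] roterr [-0.03 -0.01  0.14]
F(stand) [ 0.5 -0.5 -0.8] T [ 0.03 -0.04  0.02] w 0.001 q [ 40.7  21.7 -25.9 113.5  12.7  47.5  11.2]
shift [ 0.004  -0.0067  0.125 ] rot [ 0.    0.   -0.13]
```

move_arm:
  series: "1 0.004 -0.007 0.05 0 0 0;1 0.004 -0.007 0.1 0 0 0;1 0.004 -0.007 0.125 0 0 0;1 0.004 -0.007 0.125 0 0 0"

```text
clock: 2.35
ee_pos: [0.4485, -0.1955, 0.1235]
eef_rot: [[0.998, 0.062, -0.004], [0.062, -0.998, 0.001], [-0.004, -0.001, -1.0]]
wrist_force: [-0.5, 0.9, 0.3]
width: -0.001
```

```bash
python3 - <<'E'
from m import *
upd([.004,-.007,.125]); st()
s=cam("wrist"); cv2.imwrite("pics/w2.png",s["pixels"])
E
```

```text
t 2.35 pos [ 0.4485 -0.1955  0.1235] stand(mm) [-90.9 -21.4 123.5] cmdstand [-89.  -21.7 125. ] err(mm) [-2.   0.2 -1.5] roterr [ 0.08 -0.2   0.04]
F(stand) [-0.4  0.9  0.3] T [-0.01  0.03  0.02] w -0.001 q [ 34.8  33.9 -20.5 117.4  21.3  32.5   2.8]
```

View pics/w2.png

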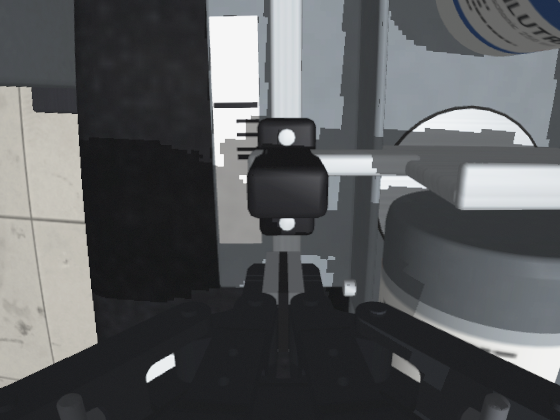

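The fingers line up with the tab at u≈285 and are clear of the bottle. I'll move toward +y.

move_arm:
  series: "1 0.001 -0.010 0 0 0 0;1 0.001 -0.02 0 0 0 0;1 0.001 -0.024 0 0 0 0;1 0.001 -0.026 0 0 0 0;1 0.001 -0.026 0 0 0 0"

```text
clock: 3.02
ee_pos: [0.45, -0.1718, 0.1259]
eef_rot: [[0.998, 0.062, 0.002], [0.062, -0.998, -0.004], [0.002, 0.004, -1.0]]
wrist_force: [-0.4, -8.1, 2.4]
width: 0.002
```

```bash
python3 - <<'E'
from m import *
upd([.001,-.026,0]); st()
s=cam("wrist"); crop(s,"w3.png",190,70,150,120,5)
E
```

```text
t 3.025 pos [ 0.45   -0.1718  0.1259] stand(mm) [-87.9   2.2 125.9] cmdstand [-87.9   4.3 125. ] err(mm) [ 0.2 -2.1  0.9] roterr [-0.22  0.11  0.08]
F(stand) [-0.9 -8.1  2.4] T [-1.47 -0.06  0.03] w 0.002 q [ 31.9  32.9 -20.4 118.7  21.5  31.7  -0.3]
```

View pics/w3.png

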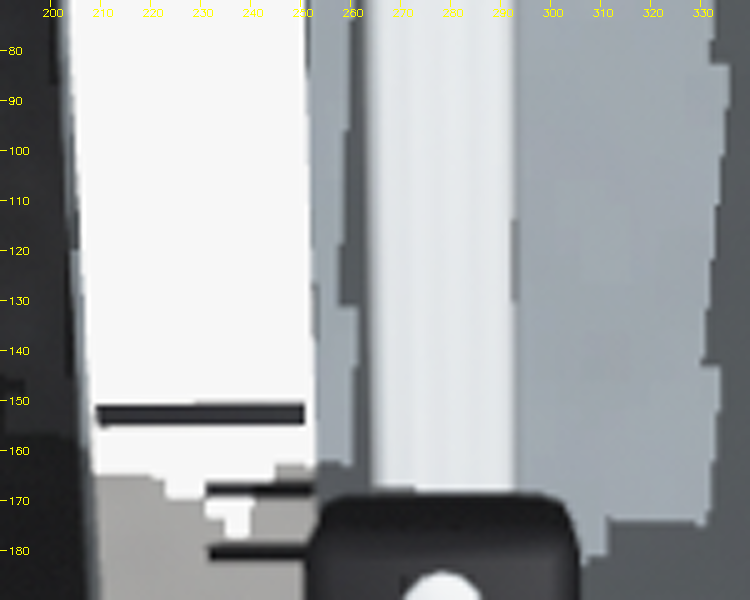

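move_arm:
  series: "1 0 -0.004 0 0 0 0;1 0 -0.008 0 0 0 0;1 0 -0.012 0 0 0 0;1 0 -0.015 0 0 0 0;1 0 -0.018 0 0 0 0;1 0 -0.018 0 0 0 0"

```text
clock: 3.82
ee_pos: [0.4487, -0.1548, 0.1259]
eef_rot: [[0.998, 0.061, 0.002], [0.061, -0.998, -0.005], [0.002, 0.005, -1.0]]
wrist_force: [0.8, -11.7, 2.4]
width: -0.003
```

```bash
python3 - <<'E'
from m import *
upd([0,-.018,0]); st()
s=cam("wrist"); crop(s,"w4.png",190,120,150,120,5)
E
```

```text
t 3.825 pos [ 0.4487 -0.1548  0.1259] stand(mm) [-88.   19.2 125.9] cmdstand [-87.9  22.3 125. ] err(mm) [ 0.1 -3.   0.9] roterr [-0.28  0.1   0.14]
F(stand) [ -0.  -11.7   2.4] T [-2.09 -0.12  0.03] w -0.003 q [ 29.9  32.5 -20.2 119.7  21.5  31.1  -2.5]
```

View pics/w4.png

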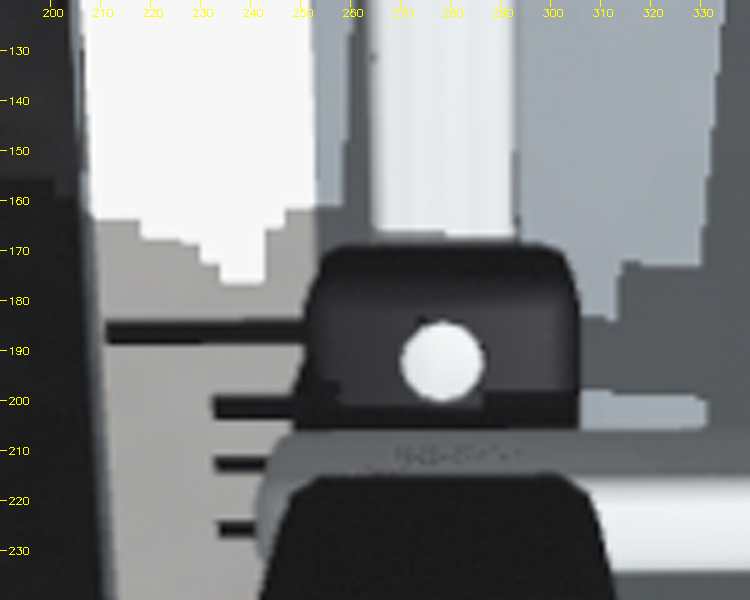

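```bash
python3 - <<'E'
from m import *
s=cam("wrist")
for n,uv,z in [("L45",(230,186.2),.008),("L37",(238,201.2),.008),("L31",(236,212.6),.008),("car far edge",(278,168.6),.040),("car top screw",(278,191.8),.042)]:
    print(n,(finv(onz(s,uv,z))*1e3).round(1))
print(proj(s,f([[-.113,.045,.008],[-.113,.038,.012],[-.089,.057,.04],[-.047,.038,.106]])))
cv2.imwrite("pics/w4f.png",s["pixels"]); t=cam("top"); crop(t,"t4.png",280,180,135,90,5)
E
```

```text
L45 [-113.6   44.5    8. ]
L37 [-109.8   36.6    8. ]
L31 [-111.    30.4    8. ]
car far edge [-88.6  59.3  40. ]
car top screw [-88.7  49.8  42. ]
[[231.04410355 185.24355108]
 [230.58889686 200.55085916]
 [277.14306613 173.98260876]
 [430.07031226 290.36893581]]
```

View pics/w4f.png

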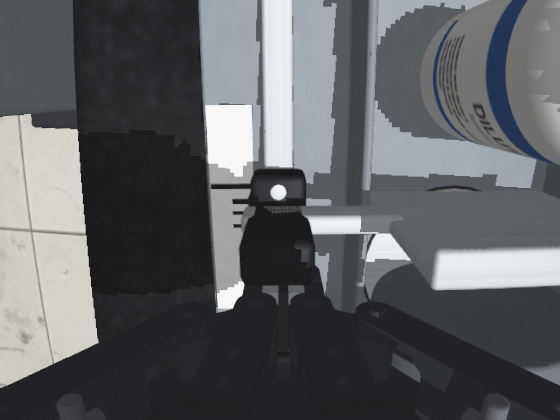

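```bash
python3 - <<'E'
from m import *
s=cam("wrist"); o=sensors.observe()
print('cam now',finv(s["C"])*1e3)
# camera in tool
Rt0=o['eef_rot']; p0=o['ee_pos']
Rct=s["R"]@Rt0; tct=s["R"]@p0+s["tvec"]   # X_c=Rct X_t + tct
import pickle; pickle.dump((Rct,tct),open('cam_tool.pkl','wb'))
def at(p,R):
    w=dict(s); w["R"]=Rct@R.T; w["tvec"]=tct-w["R"]@p; w["rvec"]=cv2.Rodrigues(w["R"])[0]; w["C"]=-w["R"].T@w["tvec"]; return w
w1=at(np.array([0.4461,-.203,.2498]),Rt(0)@Ro.from_rotvec([0,0,np.radians(.13)]).as_matrix())
for n,uv,z in [("L45",(258,92.4),.008),("L37.5",(264,101.8),.008),("L24",(264,118.8),.008),("ptr",(264,123.5),.010),("far",(288,99.4),.04),("near",(288,166.5),.04),("tabfar",(290,117),.088),("tabnear",(290,142),.088),("screw1",(289,109),.042),("screw2",(289,158.8),.042),('plate far',(450,112.5),.106),('plate near',(450,133.5),.106)]:
    print(n,(finv(onz(w1,uv,z))*1e3).round(1))
E
```

```text
cam now [-86.81847392  87.74514634 195.93199049]
L45 [-112.4   45.8    8. ]
L37.5 [-107.7   38.4    8. ]
L24 [-107.9   24.9    8. ]
ptr [-107.9   21.3   10. ]
far [-88.9  40.1  40. ]
near [-88.9  -8.7  40. ]
tabfar [-88.4  29.7  88. ]
tabnear [-88.3  14.7  88. ]
screw1 [-88.2  33.4  42. ]
screw2 [-88.2  -2.6  42. ]
plate far [  1.7  33.8 106. ]
plate near [  2.9  22.  106. ]
```

move_arm:
  series: "1 0 -0.003 0 0 0 0;1 0 -0.005 0 0 0 0;1 0 -0.0065 0 0 0 0;1 0 -0.0065 0 0 0 0;1 0 -0.0065 0 0 0 0"

```text
clock: 4.65
ee_pos: [0.4484, -0.1484, 0.1259]
eef_rot: [[0.998, 0.061, 0.002], [0.061, -0.998, -0.005], [0.002, 0.005, -1.0]]
wrist_force: [0.3, -10.8, 2.7]
width: 0.002
```

```bash
python3 - <<'E'
from m import *
upd([0,-.0065,0]); st()
s=cam("wrist"); crop(s,"w5.png",190,140,150,120,5)
E
```

```text
t 4.65 pos [ 0.4484 -0.1484  0.1259] stand(mm) [-87.9  25.6 125.9] cmdstand [-87.9  28.8 125. ] err(mm) [ 0.1 -3.2  0.9] roterr [-0.28  0.1   0.15]
F(stand) [ -0.4 -10.8   2.7] T [-2.19 -0.06  0.01] w 0.002 q [ 29.2  32.3 -20.2 120.   21.5  30.9  -3.3]
```

View pics/w5.png

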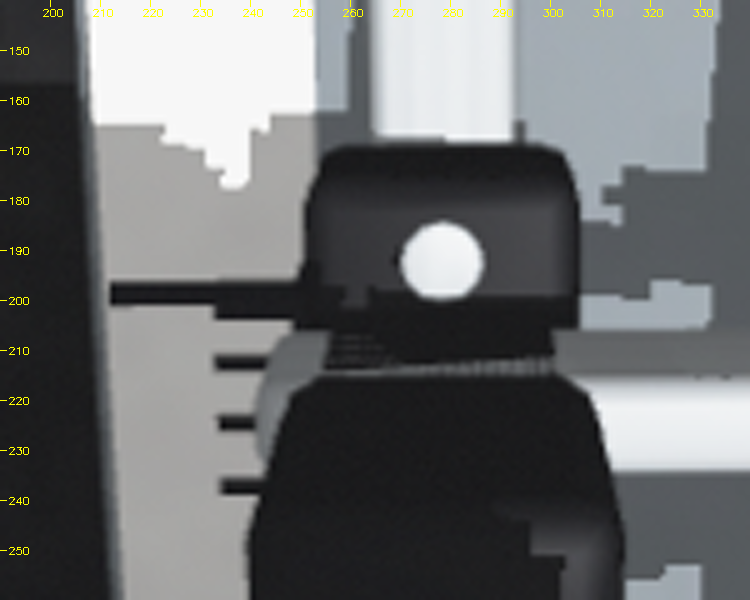

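move_arm:
  series: "1 0 -0.0008 0 0 0 0;1 0 -0.0008 0 0 0 0;1 0 -0.0008 0 0 0 0;1 0 0.005 0 0 0 0;1 0 0.020 0 0 0 0;1 0 0.04 0 0 0 0;1 0 0.04 -0.06 0 0 0;1 0 0.04 -0.12 0 0 0;1 0 0.04 -0.12 0 0 0"

```text
clock: 5.82
ee_pos: [0.4526, -0.186, 0.2491]
eef_rot: [[0.998, 0.063, 0.008], [0.063, -0.998, -0.003], [0.008, 0.004, -1.0]]
wrist_force: [0.1, -0.8, -0.9]
width: -0.003
```

```bash
python3 - <<'E'
from m import *
upd([0,.04,-.12]); st()
s=cam("wrist"); crop(s,"w6.png",225,70,150,120,5); cv2.imwrite("pics/w6f.png",s["pixels"])
E
```

```text
t 5.825 pos [ 0.4526 -0.186   0.2491] stand(mm) [-86.2 -12.2 249.1] cmdstand [-87.9 -11.2 245. ] err(mm) [ 1.8 -0.8  4.1] roterr [-0.21  0.43  0.02]
F(stand) [ 0.  -0.8 -0.9] T [-0.01  0.01 -0.02] w -0.003 q [ 39.4  21.6 -27.1 113.9  13.4  46.9   8.5]
```

View pics/w6.png

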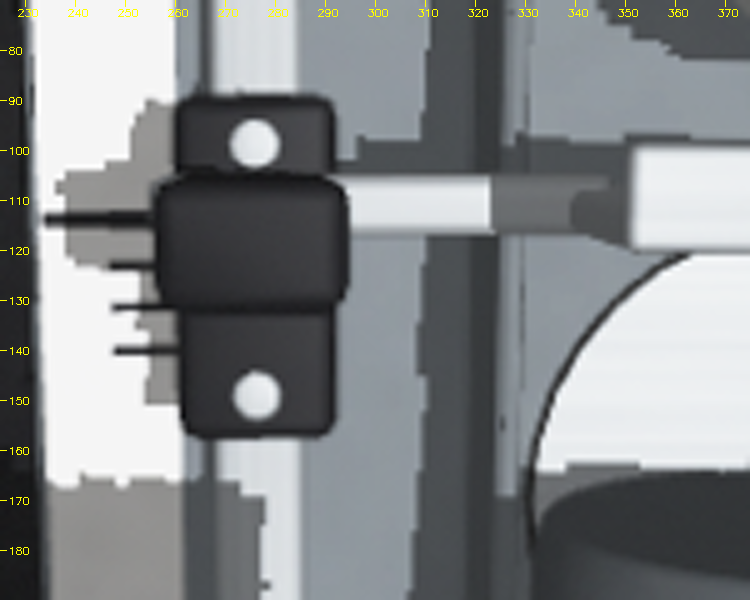

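View pics/w6f.png

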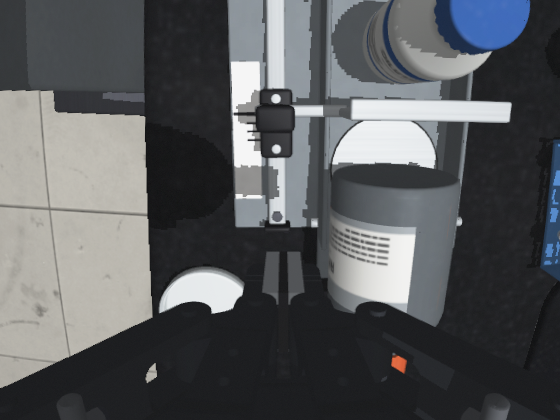

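The pointer now merges with the long line at v≈114, and the plate is clear of the diluent bottle. Next I'll check whether the arm can make the tilted poses needed to grip the cap and tip the bottle.

```bash
python3 - <<'E'
from m import *
print('cap end stand',finv(np.array([.5449,-.3347,.0551]))*1e3)
plan(f([0,.038,.27]),Rt(-45))
E
```

```text
cap end stand [  -3.80482266 -166.60787294   55.1       ]
shift [ 0.0878 -0.0494 -0.025 ] rot [-45.     0.05  -0.12]
```

move_arm:
  series: "-1 0.044 -0.025 -0.025 -10 0 0;-1 0.088 -0.049 -0.025 -20 0 0;-1 0.088 -0.049 -0.025 -30 0 0;-1 0.088 -0.049 -0.025 -40 0 0;-1 0.088 -0.049 -0.025 -45 0 0;-1 0.088 -0.049 -0.025 -45 0 0;-1 0.088 -0.049 -0.025 -45 0 0"

```text
clock: 6.75
ee_pos: [0.5345, -0.1311, 0.2693]
eef_rot: [[0.998, 0.045, 0.043], [0.062, -0.707, -0.705], [-0.001, 0.706, -0.708]]
wrist_force: [-0.7, -0.2, 0.1]
width: 0.998
```

```bash
python3 - <<'E'
from m import *
upd([.088,-.049,-.025],[-45,0,0]); st()
plan(f([-.003,-.22,.22]),Rt(45))
plan(f([-.003,-.10,.27]),Rt(0))
E
```

```text
t 6.75 pos [ 0.5345 -0.1311  0.2693] stand(mm) [ -0.8  37.2 269.3] cmdstand [2.00e-01 3.76e+01 2.70e+02] err(mm) [-1.  -0.4 -0.7] roterr [ 0.07 -0.09 -0.03]
F(stand) [-0.7 -0.2  0.1] T [0.72 0.04 0.01] w 0.998 q [ -0.9  28.4 -12.6 111.3  57.3  65.9 -45.6]
shift [-0.0026  0.1468  0.2175] rot [90.    0.   -0.14]
shift [-0.0029  0.0973  0.0973] rot [45.    0.05 -0.12]
```

move_arm:
  series: "-1 -0.003 0.015 0.022 10 0 0;-1 -0.003 0.030 0.044 20 0 0;-1 -0.003 0.045 0.066 30 0 0;-1 -0.003 0.060 0.088 40 0 0;-1 -0.003 0.075 0.11 50 0 0;-1 -0.003 0.09 0.132 60 0 0;-1 -0.003 0.105 0.154 70 0 0;-1 -0.003 0.12 0.176 80 0 0;-1 -0.003 0.147 0.2175 90 0 0;-1 -0.003 0.147 0.2175 90 0 0"

```text
clock: 8.0
ee_pos: [0.5437, -0.3957, 0.2112]
eef_rot: [[0.999, 0.031, -0.041], [0.051, -0.703, 0.709], [-0.007, -0.711, -0.704]]
wrist_force: [-0.1, -0.9, -0.9]
width: 0.999
```

```bash
python3 - <<'E'
from m import *
upd([-.003,.147,.2175],[90,0,0]); st()
s=cam("wrist"); cv2.imwrite("pics/w7.png",s["pixels"])
E
```

```text
t 8.0 pos [ 0.5437 -0.3957  0.2112] stand(mm) [  -9.  -227.4  211.2] cmdstand [  -3.4 -220.2  220.1] err(mm) [-5.1 -7.6 -8.9] roterr [0.28 0.21 0.78]
F(stand) [-0.1 -0.9 -0.9] T [-0.79 -0.03 -0.02] w 0.999 q [ 58.3  60.2 -31.5  63.1  -7.5  91.1  38.5]
```

View pics/w7.png

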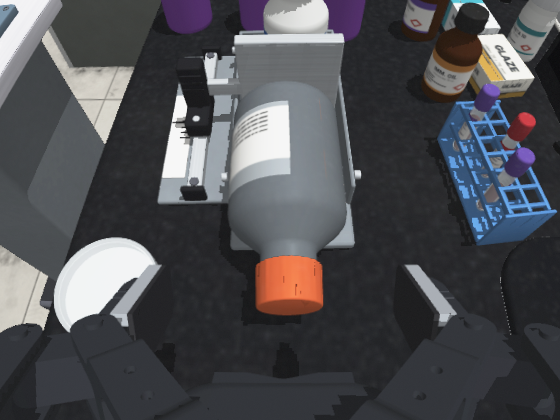

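The tilted view shows the orange cap at about (290,285), centred between the open fingers. I'll move in closer and measure it.

```bash
python3 - <<'E'
from m import *
z=np.array([0,.7071,-.7071]); G=np.array([-.004,-.153,.057])
plan(f(G-z*(.054+.07)),Rt(45))
plan(f(G-z*(.054)),Rt(45))
E
```

```text
shift [-0.0005  0.0679  0.0389] rot [ 0.   -0.09 -0.09]
shift [-0.0006  0.0679  0.1089] rot [ 0.   -0.09 -0.09]
```

move_arm:
  series: "-1 0 0.034 0.02 0 0 0;-1 0 0.068 0.039 0 0 0;-1 0 0.068 0.039 0 0 0;-1 0 0.068 0.039 0 0 0;-1 0 0.068 0.039 0 0 0"

```text
clock: 8.68
ee_pos: [0.5505, -0.4082, 0.1473]
eef_rot: [[0.998, 0.047, -0.043], [0.064, -0.707, 0.704], [0.003, -0.706, -0.709]]
wrist_force: [0.4, -0.1, 0.2]
width: 1.0
```

```bash
python3 - <<'E'
from m import *
upd([0,.068,.039]); st()
s=cam("wrist"); cv2.imwrite("pics/w8.png",s["pixels"])
print(proj(s,f([[-.004,-.167,.057],[-.004,-.137,.057],[-.004,-.167,.0335],[-.004,-.167,.0805]])))
E
```

```text
t 8.675 pos [ 0.5505 -0.4082  0.1473] stand(mm) [  -3.  -240.3  147.3] cmdstand [  -3.5 -240.7  144.5] err(mm) [0.5 0.4 2.8] roterr [-0.12  0.1  -0.15]
F(stand) [ 0.4 -0.1  0.2] T [-0.69 -0.08  0.  ] w 1.0 q [ 57.5  65.6 -30.5  60.4  -5.6  88.7  41.3]
[[278.35467212 256.30996372]
 [278.57392534 207.00817007]
 [278.63608479 271.08754244]
 [278.01044908 238.10812178]]
```

View pics/w8.png

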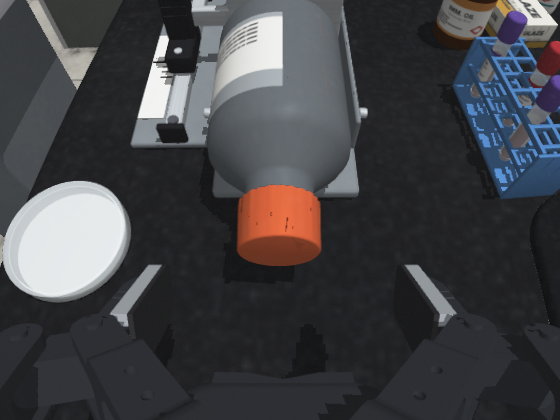

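```bash
python3 - <<'E'
from m import *
s=cam("wrist"); crop(s,"w8a.png",220,160,130,115,6)
E
```

```text
(no output)
```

View pics/w8a.png

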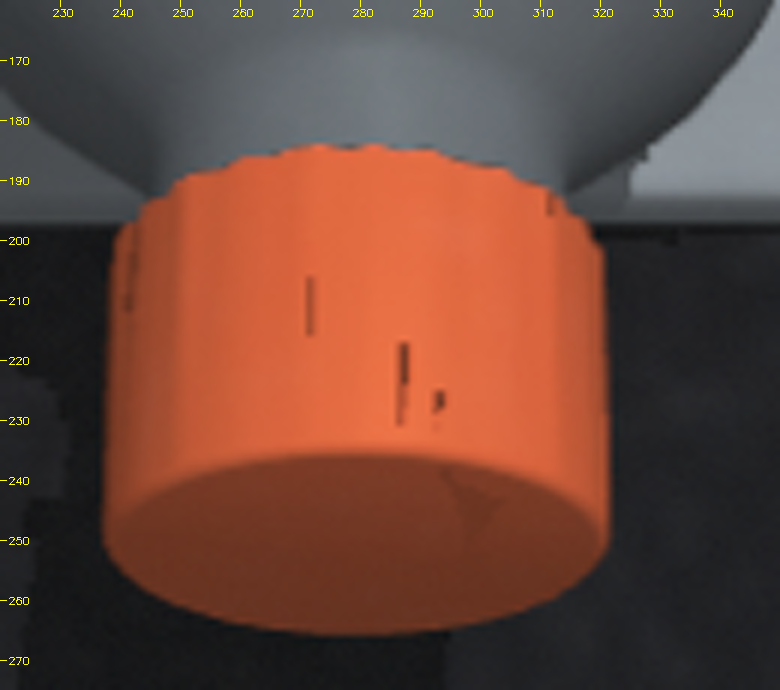

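```bash
python3 - <<'E'
from m import *
from scipy.optimize import least_squares
s=cam("wrist")
obs=np.array([[279.3,235.5],[279.3,265.6]])
def model(p,phi):
    c,sn=np.cos(phi),np.sin(phi)
    pts=f(np.array([[p[0],p[1],p[2]+.0235],[p[0],p[1],p[2]-.0235]])); return proj(s,pts)
r=least_squares(lambda p:(model(p,0)-obs).ravel(),[0,-.167,.057],x_scale=.01); print(r.x,r.fun)
for z in (.057,.055): 
  r=least_squares(lambda p:(model([p[0],p[1],z],0)-obs).ravel(),[0,-.167],x_scale=.01); print(z,r.x,r.fun)
print('lr x', [ (finv(onz(s,uv,.057))*1e3).round(1) for uv in ((237,249),(321.5,249),(279,184))])
E
```

```text
[-0.00412226 -0.15531523  0.03364382] [-0.2108454   0.00323305  0.25337664 -0.00393224]
0.057 [-0.00395211 -0.16516715] [-0.23366185 -1.71192315  0.28758189  2.0172274 ]
0.055 [-0.00396672 -0.16432162] [-0.23152221 -1.55011529  0.28429951  1.82332013]
lr x [array([ -26.6, -163.2,   57. ]), array([  18.6, -163.2,   57. ]), array([  -4.3, -122.1,   57. ])]
```

move_arm:
  series: "-1 -0.001 0 0.03 0 0 0;-1 -0.001 0 0.055 0 0 0;-1 -0.001 0 0.071 0 0 0;-1 -0.001 0 0.071 0 0 0;-1 -0.001 0 0.071 0 0 0"

```text
clock: 9.45
ee_pos: [0.5457, -0.3592, 0.0949]
eef_rot: [[0.998, 0.045, -0.043], [0.062, -0.707, 0.705], [0.001, -0.706, -0.708]]
wrist_force: [-0.3, -0.5, 0.8]
width: 0.999
```

```bash
python3 - <<'E'
from m import *
upd([-.001,0,.071]); st()
s=cam("wrist"); cv2.imwrite("pics/w9.png",s["pixels"])
E
```

```text
t 9.45 pos [ 0.5457 -0.3592  0.0949] stand(mm) [  -4.6 -191.1   94.9] cmdstand [  -4.4 -190.5   94.3] err(mm) [-0.2 -0.7  0.6] roterr [-0.08  0.06 -0.01]
F(stand) [-0.3 -0.5  0.8] T [-0.71 -0.07 -0.01] w 0.999 q [ 56.9  66.4 -30.8  68.3  -5.4  80.   41.5]
```

View pics/w9.png

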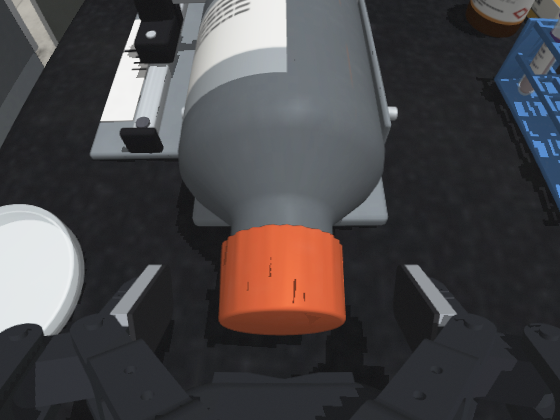

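The cap at (282,280) is centred between the pads at u≈160 and u≈400. I'll close on it.

move_arm:
  series: "1 0 0 0 0 0 0;1 0 0 0 0 0 0;1 0 0 0 0 0 0;1 0 0 0 0 0 0;1 0 0 0 0 0 0;1 0 0 0 0 0 0"

```text
clock: 10.25
ee_pos: [0.5452, -0.3589, 0.095]
eef_rot: [[0.998, 0.045, -0.045], [0.063, -0.706, 0.705], [0.0, -0.707, -0.707]]
wrist_force: [-2.1, -2.6, 5.6]
width: 0.6
```

```bash
python3 - <<'E'
from m import *
st()
s=cam("wrist"); cv2.imwrite("pics/w10.png",s["pixels"])
E
```

```text
t 10.25 pos [ 0.5452 -0.3589  0.095 ] stand(mm) [  -5.1 -190.8   95. ] cmdstand [  -4.4 -190.5   94.3] err(mm) [-0.7 -0.4  0.7] roterr [-0.03  0.   -0.01]
F(stand) [-2.2 -2.5  5.6] T [-0.28  0.39  0.47] w 0.6 q [ 57.   66.4 -30.8  68.3  -5.4  80.1  41.5]
```

View pics/w10.png

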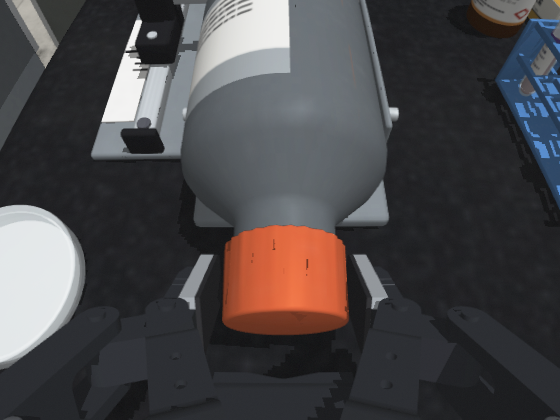

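move_arm:
  series: "1 0 0 0 0 0 0;1 0 0 0 0 0 0"

```text
clock: 10.55
ee_pos: [0.5452, -0.359, 0.095]
eef_rot: [[0.998, 0.045, -0.045], [0.063, -0.706, 0.705], [0.0, -0.707, -0.707]]
wrist_force: [-2.4, -3.0, 4.8]
width: 0.598
```

```bash
python3 - <<'E'
from m import *
st()
E
```

```text
t 10.55 pos [ 0.5452 -0.359   0.095 ] stand(mm) [  -5.1 -190.8   95. ] cmdstand [  -4.4 -190.5   94.3] err(mm) [-0.7 -0.4  0.7] roterr [-0.03  0.01 -0.01]
F(stand) [-2.6 -2.8  4.8] T [-0.35  0.38  0.46] w 0.598 q [ 57.   66.4 -30.8  68.3  -5.4  80.1  41.5]
```

move_arm:
  series: "1 0 -0.005 0.005 0 0 0;1 0 -0.011 0.011 0 0 0;1 0 -0.017 0.017 0 0 0;1 0 -0.022 0.022 0 0 0;1 0 -0.025 0.025 0 0 0;1 0 -0.025 0.025 0 0 0"

```text
clock: 11.3
ee_pos: [0.544, -0.3246, 0.0953]
eef_rot: [[0.998, 0.045, -0.041], [0.061, -0.708, 0.704], [0.002, -0.705, -0.709]]
wrist_force: [1.2, -5.4, 4.5]
width: 0.592
```

```bash
python3 - <<'E'
from m import *
upd([0,-.025,.025]);st()
s=cam("wrist"); cv2.imwrite("pics/w11.png",s["pixels"])
t=cam("top"); crop(t,"t11.png",280,180,135,90,5)
E
```

```text
t 11.3 pos [ 0.544  -0.3246  0.0953] stand(mm) [  -4.  -156.5   95.3] cmdstand [  -4.3 -155.1   94.3] err(mm) [ 0.3 -1.3  1.1] roterr [-0.17  0.18 -0.01]
F(stand) [ 0.9 -5.5  4.5] T [-0.63 -0.13 -0.07] w 0.592 q [ 56.6  64.5 -31.6  73.5  -6.1  76.   40.5]
```

View pics/w11.png

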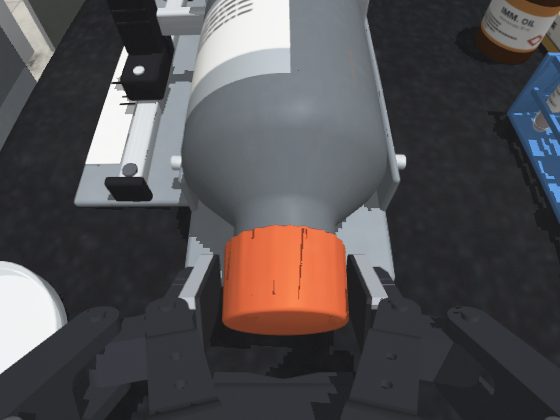

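View pics/t11.png

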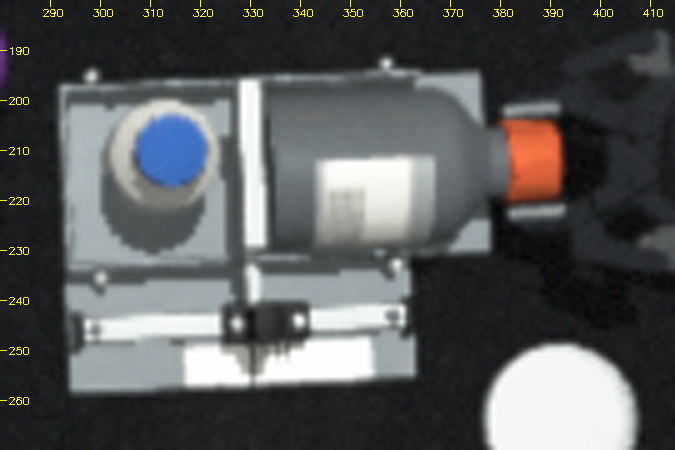

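The bottle slid along with the grip; the cap end is now at u≈392 and the pointer is still on the line. I'll creep the rest of the way.

move_arm:
  series: "1 0 -0.001 0.001 0 0 0;1 0 -0.002 0.002 0 0 0;1 0 -0.003 0.003 0 0 0;1 0 -0.003 0.003 0 0 0"

```text
clock: 11.9
ee_pos: [0.5438, -0.3213, 0.0953]
eef_rot: [[0.998, 0.045, -0.041], [0.06, -0.709, 0.703], [0.003, -0.704, -0.71]]
wrist_force: [0.6, -6.3, 6.1]
width: 0.594
```

```bash
python3 - <<'E'
from m import *
upd([0,-.003,.003]);st()
E
```

```text
t 11.9 pos [ 0.5438 -0.3213  0.0953] stand(mm) [  -4.1 -153.1   95.3] cmdstand [  -4.3 -150.9   94.3] err(mm) [ 0.3 -2.2  1.1] roterr [-0.24  0.22  0.01]
F(stand) [ 0.2 -6.3  6.1] T [-0.83 -0.06 -0.03] w 0.594 q [ 56.5  64.3 -31.7  74.   -6.1  75.5  40.4]
```

move_arm:
  series: "1 0 -0.001 0.001 0 0 0;1 0 -0.001 0.001 0 0 0;1 0 -0.001 0.001 0 0 0"

```text
clock: 12.28
ee_pos: [0.5437, -0.3199, 0.0954]
eef_rot: [[0.998, 0.045, -0.04], [0.06, -0.709, 0.703], [0.003, -0.704, -0.71]]
wrist_force: [0.4, -6.8, 6.3]
width: 0.6
```

```bash
python3 - <<'E'
from m import *
upd([0,-.001,.001]);st()
E
```

```text
t 12.275 pos [ 0.5437 -0.3199  0.0954] stand(mm) [  -4.  -151.8   95.4] cmdstand [  -4.3 -149.5   94.3] err(mm) [ 0.4 -2.3  1.1] roterr [-0.24  0.23  0.01]
F(stand) [-0.  -6.8  6.3] T [-0.8   0.01 -0.02] w 0.6 q [ 56.5  64.2 -31.7  74.2  -6.2  75.3  40.4]
```

move_arm:
  series: "1 0 -0.001 0.001 0 0 0;1 0 -0.001 0.001 0 0 0;1 0 -0.001 0.001 0 0 0"

```text
clock: 12.65
ee_pos: [0.5436, -0.3196, 0.0954]
eef_rot: [[0.998, 0.044, -0.039], [0.059, -0.71, 0.702], [0.003, -0.703, -0.711]]
wrist_force: [-0.4, -9.8, 7.1]
width: 0.597
```

```bash
python3 - <<'E'
from m import *
upd([0,-.001,.001]);st()
s=cam("wrist"); cv2.imwrite("pics/w12.png",s["pixels"])
t=cam("top"); crop(t,"t12.png",280,180,135,90,5)
s=cam("scene");crop(s,"s12.png",290,140,130,110,6)
E
```

```text
t 12.65 pos [ 0.5436 -0.3196  0.0954] stand(mm) [  -4.1 -151.4   95.4] cmdstand [  -4.3 -148.1   94.3] err(mm) [ 0.4 -3.4  1.2] roterr [-0.34  0.28  0.04]
F(stand) [-1.1 -9.7  7.1] T [-1.02 -0.02  0.12] w 0.597 q [ 56.5  64.1 -31.7  74.4  -6.2  75.2  40.3]
```

View pics/t12.png

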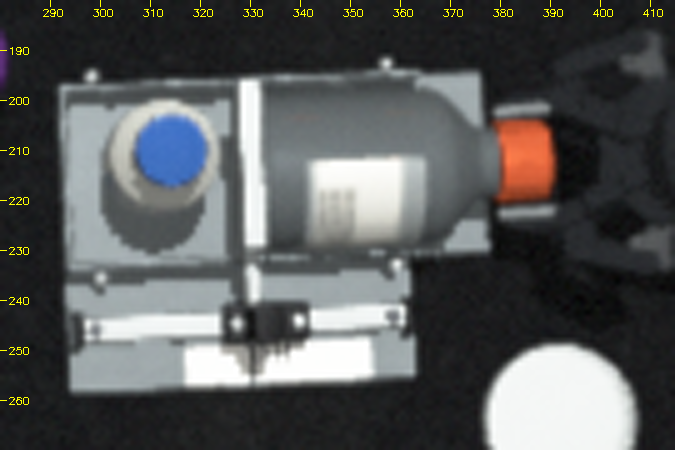

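View pics/s12.png

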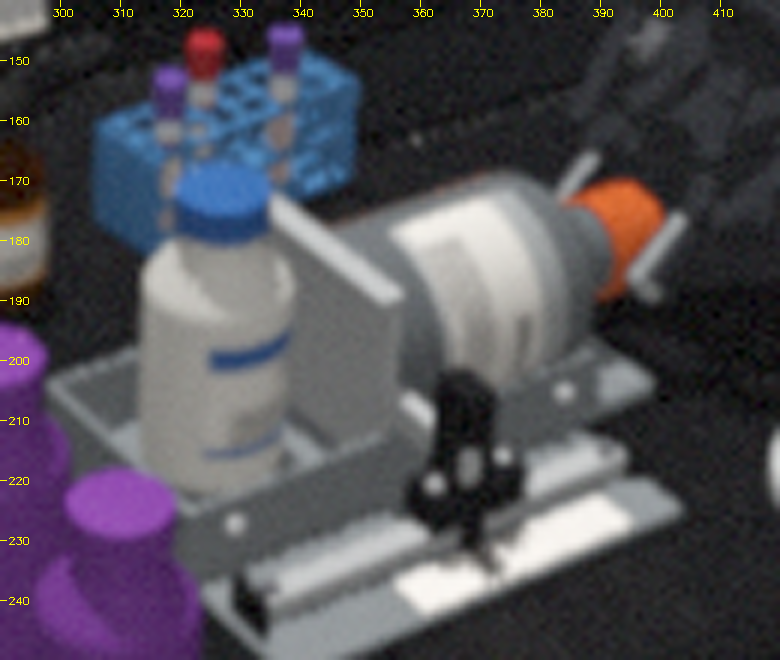

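Contact: the force jumped to 9.7 N with almost no travel, so the base is butted at TCP y≈−151.6. The pointer hasn't moved. Now I'll compute the tipping path, keeping it slightly off the backstop.

```bash
cat > tip.py <<'E'
from m import *
def pose(th,by=-.003,bz=0.0,x=-.0043,rel=(-.1964,.0384)):
    t=np.radians(th); c,s=np.cos(t),np.sin(t)
    y=.045-.045*s+c*rel[0]+s*rel[1]+by; z=.012+.045*c-s*rel[0]+c*rel[1]+bz
    return f([x,y,z]),Rt(45-th)
def rows(ths,**k):
    p0,R0=load()
    for th in ths:
        kk={a:(b(th) if callable(b) else b) for a,b in k.items()}
        p,R=pose(th,**kk); sh=R0.T@(p-p0); rv=np.degrees(Ro.from_matrix(R0.T@R).as_rotvec())
        print(th,'%.4f %.4f %.4f'%tuple(sh),rv.round(2))
E
python3 - <<'E'
from tip import *
rows([0,3,6,10,14,18,22,26,30],x=-.004)
E
```

```text
0 0.0003 0.0037 -0.0053 [ 0.   -0.09 -0.09]
3 0.0003 -0.0034 -0.0125 [-3.   -0.09 -0.09]
6 0.0003 -0.0108 -0.0192 [-6.   -0.09 -0.1 ]
10 0.0003 -0.0208 -0.0272 [-10.    -0.08  -0.1 ]
14 0.0003 -0.0311 -0.0341 [-14.    -0.08  -0.1 ]
18 0.0003 -0.0417 -0.0400 [-18.    -0.08  -0.11]
22 0.0002 -0.0524 -0.0446 [-22.    -0.07  -0.11]
26 0.0002 -0.0632 -0.0482 [-26.    -0.07  -0.11]
30 0.0002 -0.0741 -0.0505 [-30.    -0.07  -0.11]
```

move_arm:
  series: "1 0 0.003 -0.005 0 0 0;1 0 -0.003 -0.0125 -3 0 0;1 0 -0.011 -0.019 -6 0 0;1 0 -0.021 -0.027 -10 0 0;1 0 -0.031 -0.034 -14 0 0;1 0 -0.042 -0.040 -18 0 0;1 0 -0.0525 -0.0445 -22 0 0;1 0 -0.063 -0.048 -26 0 0;1 0 -0.074 -0.0505 -30 0 0;1 0 -0.074 -0.0505 -30 0 0"

```text
clock: 14.05
ee_pos: [0.5417, -0.2972, 0.1826]
eef_rot: [[0.998, 0.065, -0.018], [0.067, -0.964, 0.259], [-0.0, -0.26, -0.966]]
wrist_force: [-0.5, 1.4, -5.0]
width: 0.595
```

```bash
python3 - <<'E'
from tip import *
upd([0,-.074,-.0505],[-30,0,0]);st()
s=cam("scene");crop(s,"s13.png",290,120,130,120,5)
t=cam("top"); crop(t,"t13.png",280,180,135,90,5)
E
```

```text
t 14.05 pos [ 0.5417 -0.2972  0.1826] stand(mm) [  -4.5 -129.   182.6] cmdstand [  -4.2 -131.4  182.3] err(mm) [-0.4  2.4  0.3] roterr [ 0.05 -0.08 -0.21]
F(stand) [-0.4  1.5 -5. ] T [-0.34 -0.13 -0.05] w 0.595 q [ 47.1  42.7 -25.9  90.8   5.   57.4  27.1]
```

View pics/s13.png

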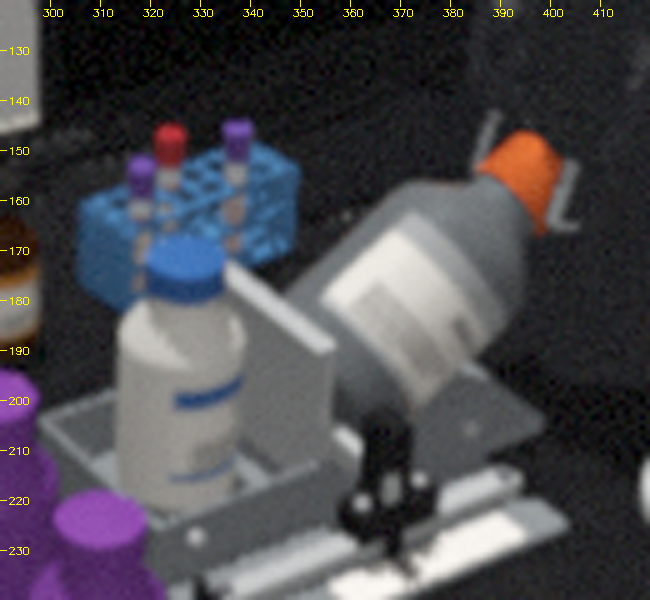

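View pics/t13.png

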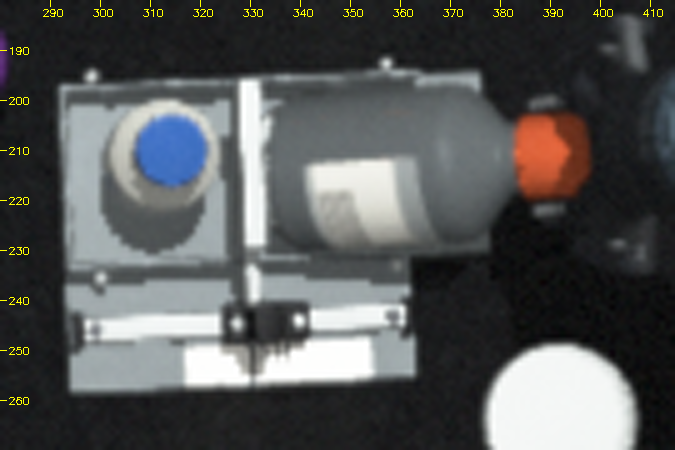

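The bottle is tipping with the grip at about 30° and the backstop has not moved. I'll continue.

```bash
python3 - <<'E'
from tip import *
rows([34,38,42,46,50,54,58,62],x=-.004)
E
```

```text
34 0.0002 -0.0089 -0.0066 [-4.   -0.03 -0.13]
38 0.0002 -0.0183 -0.0120 [-8.   -0.02 -0.13]
42 0.0002 -0.0283 -0.0163 [-12.    -0.02  -0.13]
46 0.0001 -0.0386 -0.0196 [-16.    -0.02  -0.13]
50 0.0001 -0.0494 -0.0217 [-2.0e+01 -1.0e-02 -1.3e-01]
54 0.0001 -0.0606 -0.0227 [-2.4e+01 -1.0e-02 -1.3e-01]
58 0.0001 -0.0721 -0.0226 [-28.    -0.    -0.13]
62 0.0000 -0.0838 -0.0213 [-32.     0.    -0.13]
```

move_arm:
  series: "1 0 -0.009 -0.0065 -4 0 0;1 0 -0.018 -0.012 -8 0 0;1 0 -0.028 -0.0165 -12 0 0;1 0 -0.0385 -0.0195 -16 0 0;1 0 -0.0495 -0.0215 -20 0 0;1 0 -0.0605 -0.0225 -24 0 0;1 0 -0.072 -0.0225 -28 0 0;1 0 -0.084 -0.0215 -32 0 0;1 0 -0.084 -0.0215 -32 0 0"

```text
clock: 15.28
ee_pos: [0.5367, -0.2224, 0.2239]
eef_rot: [[0.998, 0.064, 0.017], [0.066, -0.955, -0.29], [-0.003, 0.291, -0.957]]
wrist_force: [-0.2, 1.0, -4.8]
width: 0.595
```

```bash
python3 - <<'E'
from tip import *
upd([0,-.084,-.0215],[-32,0,0]);st()
s=cam("scene");crop(s,"s14.png",290,120,130,120,5)
t=cam("top"); crop(t,"t14.png",280,180,135,90,5)
rows([66,70,74,78,82,86,90],x=-.004)
E
```

```text
t 15.275 pos [ 0.5367 -0.2224  0.2239] stand(mm) [ -4.6 -54.  223.9] cmdstand [ -4.  -55.9 224.8] err(mm) [-0.7  1.9 -1. ] roterr [ 0.1  -0.1  -0.19]
F(stand) [-0.1  1.  -4.8] T [0.72 0.23 0.05] w 0.595 q [ 19.2  28.6 -11.  106.9  31.2  45.5  -8.8]
66 0.0000 -0.0113 -0.0040 [-4.    0.04 -0.12]
70 -0.0000 -0.0233 -0.0074 [-8.    0.05 -0.12]
74 -0.0000 -0.0361 -0.0099 [-12.     0.05  -0.12]
78 -0.0001 -0.0494 -0.0116 [-16.     0.06  -0.12]
82 -0.0001 -0.0632 -0.0123 [-20.     0.06  -0.12]
86 -0.0001 -0.0774 -0.0121 [-24.     0.06  -0.11]
90 -0.0002 -0.0921 -0.0110 [-28.     0.07  -0.11]
```

View pics/s14.png

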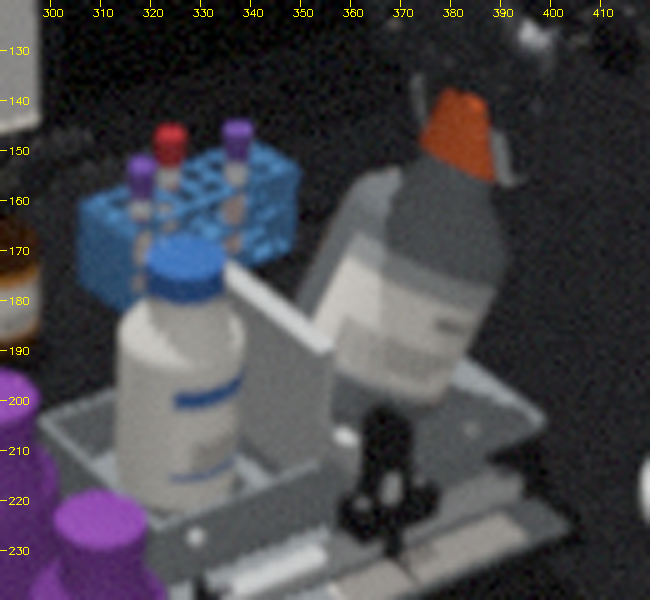

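View pics/t14.png

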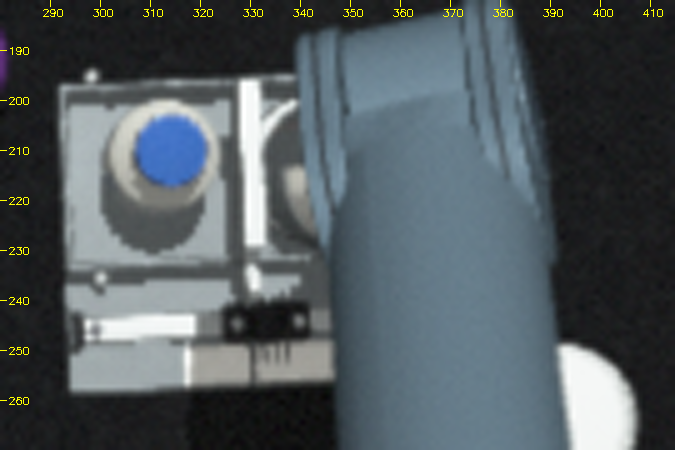

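move_arm:
  series: "1 0 -0.0115 -0.004 -4 0 0;1 0 -0.0235 -0.0075 -8 0 0;1 0 -0.036 -0.010 -12 0 0;1 0 -0.0495 -0.0115 -16 0 0;1 0 -0.063 -0.0125 -20 0 0;1 0 -0.0705 -0.0125 -22 0 0;1 0 -0.0775 -0.012 -24 0 0;1 0 -0.0775 -0.012 -24 0 0"

```text
clock: 16.38
ee_pos: [0.5325, -0.1469, 0.214]
eef_rot: [[0.998, 0.047, 0.04], [0.062, -0.753, -0.655], [-0.001, 0.657, -0.754]]
wrist_force: [-2.5, 2.5, 6.7]
width: 0.591
```

```bash
python3 - <<'E'
from tip import *
upd([0,-.0775,-.012],[-24,0,0]);st()
s=cam("scene");crop(s,"s15.png",290,120,130,120,5)
s=cam("wrist"); cv2.imwrite("pics/w15.png",s["pixels"])
rows([88,90],x=-.004)
E
```

```text
t 16.375 pos [ 0.5325 -0.1469  0.214 ] stand(mm) [ -3.9  21.6 214. ] cmdstand [ -3.9  21.8 213.6] err(mm) [-0.1 -0.2  0.3] roterr [-0.04 -0.08  0.03]
F(stand) [-2.3  2.6  6.7] T [ 0.24  0.75 -0.41] w 0.591 q [ -6.4  31.7  -1.7 113.3  55.   54.5 -45.4]
88 -0.0001 -0.0067 -0.0026 [-2.    0.09 -0.1 ]
90 -0.0002 -0.0137 -0.0050 [-4.    0.09 -0.1 ]
```

View pics/s15.png

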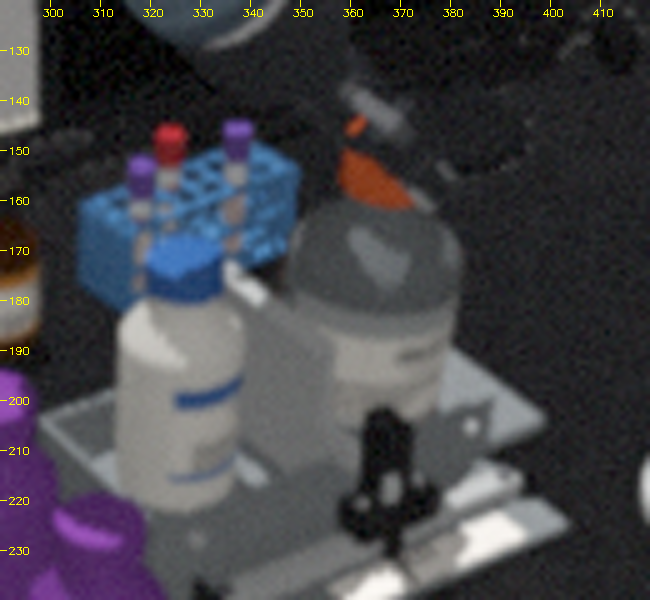

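View pics/w15.png

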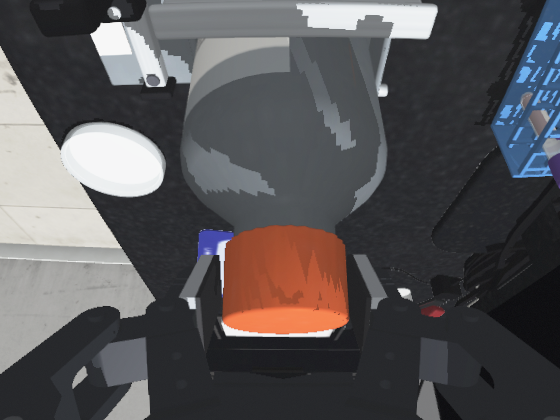

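```bash
python3 - <<'E'
from tip import *
rows([88,90],x=-.004,by=-.002,bz=.001)
rows([90],x=-.001,by=-.001,bz=.000)
E
```

```text
88 -0.0001 -0.0068 -0.0040 [-2.    0.09 -0.1 ]
90 -0.0002 -0.0138 -0.0064 [-4.    0.09 -0.1 ]
90 0.0028 -0.0152 -0.0063 [-4.    0.09 -0.1 ]
```

move_arm:
  series: "1 0 -0.0035 -0.002 -1 0 0;1 0 -0.007 -0.004 -2 0 0;1 0 -0.0105 -0.005 -3 0 0;1 0 -0.014 -0.0065 -4 0 0;1 0 -0.014 -0.0065 -4 0 0;1 0.001 -0.0145 -0.0065 -4 0 0;1 0.002 -0.015 -0.0065 -4 0 0;1 0.003 -0.015 -0.0065 -4 0 0;1 0.003 -0.015 -0.0065 -4 0 0"

```text
clock: 17.6
ee_pos: [0.5326, -0.1319, 0.2089]
eef_rot: [[0.998, 0.045, 0.041], [0.061, -0.704, -0.708], [-0.002, 0.709, -0.705]]
wrist_force: [-5.4, 1.5, 4.9]
width: 0.593
```

```bash
python3 - <<'E'
from tip import *
upd([.003,-.015,-.0065],[-4,0,0]);st()
s=cam("scene");crop(s,"s16.png",290,120,130,120,5)
s=cam("wrist"); cv2.imwrite("pics/w16.png",s["pixels"])
E
```

```text
t 17.6 pos [ 0.5326 -0.1319  0.2089] stand(mm) [ -2.8  36.6 208.9] cmdstand [ -0.8  37.3 208.7] err(mm) [-1.9 -0.9  0.2] roterr [-0.13 -0.19 -0.  ]
F(stand) [-5.2  1.9  4.9] T [ 0.17  1.64 -0.91] w 0.593 q [-10.1  33.7  -1.  113.3  57.1  57.6 -50.1]
```

View pics/s16.png

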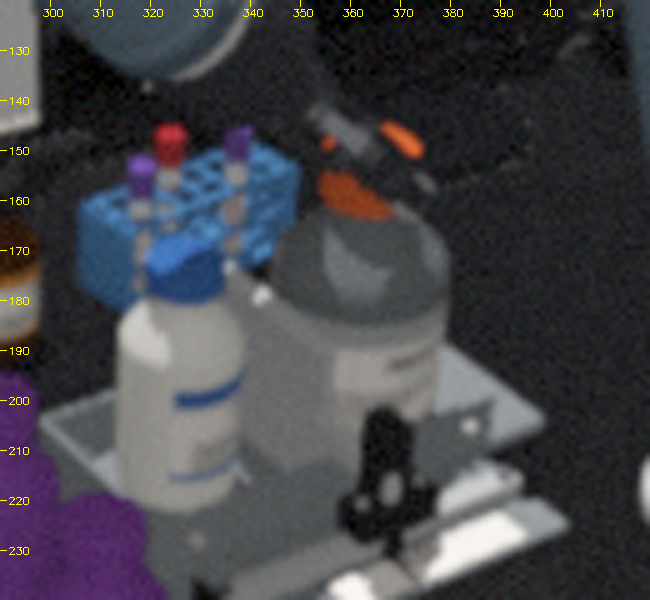

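View pics/w16.png

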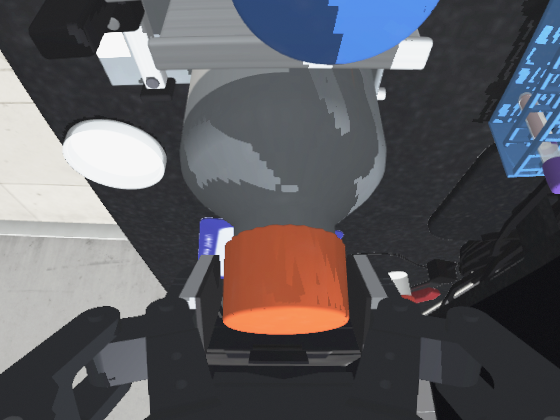

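move_arm:
  series: "1 0 -0.0005 -0.0005 0 0 0;1 0 -0.001 -0.001 0 0 0;1 0 -0.001 -0.001 0 0 0;1 0 -0.001 -0.001 0 0 0"

```text
clock: 18.2
ee_pos: [0.5326, -0.1307, 0.2087]
eef_rot: [[0.998, 0.044, 0.041], [0.061, -0.704, -0.707], [-0.002, 0.709, -0.706]]
wrist_force: [-5.9, 0.1, 2.8]
width: 0.595
```

```bash
python3 - <<'E'
from tip import *
upd([0,-.001,-.001]);st()
s=cam("wrist"); print('cam',finv(s["C"])*1e3)
E
```

```text
t 18.2 pos [ 0.5326 -0.1307  0.2087] stand(mm) [ -2.8  37.8 208.7] cmdstand [ -0.8  38.8 208.7] err(mm) [-1.9 -1.1  0. ] roterr [-0.11 -0.19  0.02]
F(stand) [-5.9  0.5  2.8] T [ 0.3   1.26 -0.79] w 0.595 q [-10.1  33.7  -1.  113.3  57.   57.7 -50.2]
cam [ -1.359807   135.40219268 209.92245998]
```

move_arm:
  series: "1 0 0.0005 -0.0005 0 0 0;1 0 0.001 -0.001 0 0 0;1 0 0.0015 -0.001 0 0 0;1 0 0.0015 -0.001 0 0 0"

```text
clock: 18.75
ee_pos: [0.534, -0.1294, 0.2101]
eef_rot: [[0.998, 0.045, 0.045], [0.064, -0.706, -0.705], [0.0, 0.707, -0.708]]
wrist_force: [-0.1, 0.1, -7.3]
width: 0.597
```

```bash
python3 - <<'E'
from tip import *
upd([0,.0015,-.001]);st()
E
```

```text
t 18.75 pos [ 0.534  -0.1294  0.2101] stand(mm) [ -1.2  39.  210.1] cmdstand [ -0.8  38.4 210.5] err(mm) [-0.4  0.6 -0.4] roterr [ 0.04  0.03 -0.02]
F(stand) [-0.1  0.1 -7.3] T [1.91 0.13 0.01] w 0.597 q [-10.1  33.5  -1.1 113.2  57.   57.6 -50. ]
```

move_arm:
  series: "1 0 0.001 0.001 0 0 0;1 0 0.001 0.001 0 0 0;1 0 0.0005 0.0015 0 0 0;1 0 0.0003 0.0017 0 0 0;1 0 0.0003 0.0017 0 0 0"

```text
clock: 19.38
ee_pos: [0.5339, -0.131, 0.2093]
eef_rot: [[0.998, 0.045, 0.045], [0.063, -0.706, -0.706], [-0.0, 0.707, -0.707]]
wrist_force: [0.1, -0.0, -7.3]
width: 0.595
```

```bash
python3 - <<'E'
from tip import *
upd([0,.0003,.0017]);st()
E
```

```text
t 19.375 pos [ 0.5339 -0.131   0.2093] stand(mm) [ -1.4  37.4 209.3] cmdstand [ -0.8  37.  209.5] err(mm) [-0.6  0.4 -0.2] roterr [ 0.    0.01 -0.01]
F(stand) [ 0.1 -0.  -7.3] T [1.88 0.13 0.  ] w 0.595 q [-10.   33.6  -1.  113.2  57.1  57.5 -50. ]
```

move_arm:
  series: "1 0 -0.0003 0.0003 0 0 0;1 0 -0.0005 0.0005 0 0 0;1 0 -0.0005 0.0005 0 0 0"

```text
clock: 19.75
ee_pos: [0.534, -0.131, 0.2089]
eef_rot: [[0.998, 0.045, 0.045], [0.063, -0.705, -0.706], [0.0, 0.707, -0.707]]
wrist_force: [-0.8, 1.0, -5.0]
width: 0.588
```

```bash
python3 - <<'E'
from tip import *
upd([0,-.0005,.0005]);st()
E
```

```text
t 19.75 pos [ 0.534  -0.131   0.2089] stand(mm) [ -1.3  37.4 208.9] cmdstand [ -0.8  37.  208.8] err(mm) [-0.5  0.4  0.1] roterr [-0.02  0.02 -0.01]
F(stand) [-0.8  1.  -5. ] T [ 1.61  0.17 -0.03] w 0.588 q [-10.1  33.7  -1.  113.2  57.2  57.5 -50.1]
```

move_arm:
  series: "1 0 -0.0003 0.0003 0 0 0;1 0 -0.0003 0.0003 0 0 0;0.2 0 -0.0003 0.0003 0 0 0;-0.2 0 -0.0003 0.0003 0 0 0;-0.6 0 -0.0003 0.0003 0 0 0;-1 0 -0.0003 0.0003 0 0 0;-1 0 -0.0003 0.0003 0 0 0;-1 0 -0.0003 0.0003 0 0 0"

```text
clock: 20.75
ee_pos: [0.5339, -0.1311, 0.2083]
eef_rot: [[0.998, 0.045, 0.045], [0.063, -0.706, -0.706], [0.0, 0.707, -0.707]]
wrist_force: [-1.0, 0.4, 0.6]
width: 0.999
```

```bash
python3 - <<'E'
from tip import *
upd([0,-.0003,.0003]);st()
s=cam("wrist"); cv2.imwrite("pics/w17.png",s["pixels"])
E
```

```text
t 20.75 pos [ 0.5339 -0.1311  0.2083] stand(mm) [ -1.4  37.3 208.3] cmdstand [ -0.8  37.  208.4] err(mm) [-0.6  0.3 -0.1] roterr [-0.01  0.01 -0.01]
F(stand) [-1.   0.4  0.6] T [0.76 0.04 0.01] w 0.999 q [-10.1  33.7  -1.  113.2  57.2  57.4 -50.2]
```

View pics/w17.png

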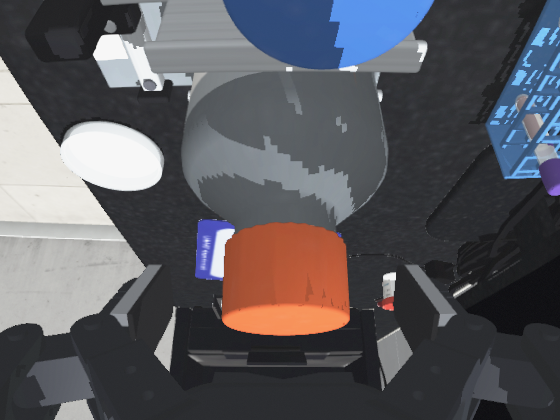

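The gripper has released and the cap stands free between the fingers. I'll retreat upward.

move_arm:
  series: "-1 0 0.01 -0.015 0 0 0;-1 0 0.025 -0.04 0 0 0;-1 0 0.05 -0.08 0 0 0;-1 0 0.08 -0.12 0 0 0;-1 0 0.1 -0.15 0 0 0;-1 0 0.1 -0.15 0 0 0"

```text
clock: 21.55
ee_pos: [0.5326, -0.0948, 0.3889]
eef_rot: [[0.998, 0.041, 0.05], [0.064, -0.707, -0.704], [0.007, 0.706, -0.708]]
wrist_force: [-0.0, 0.7, 0.3]
width: 1.0
```

```bash
python3 - <<'E'
from tip import *
upd([0,.1,-.15]);st()
plan(f([-.15,.0,.36]),Rt(0))
E
```

```text
t 21.55 pos [ 0.5326 -0.0948  0.3889] stand(mm) [-3.000e-01  7.360e+01  3.889e+02] cmdstand [ -0.8  72.3 385.1] err(mm) [0.3 1.3 3.7] roterr [0.07 0.32 0.22]
F(stand) [0.  0.7 0.3] T [ 0.77  0.03 -0.  ] w 1.0 q [-11.5  18.3  -3.9 106.1  47.5  73.8 -33.4]
shift [-0.1491  0.0336  0.0692] rot [45.    0.05 -0.12]
```

```bash
python3 - <<'E'
from tip import *
plan(f([-.06,-.13,.36]),Rt(0))
E
```

```text
shift [-0.0588  0.1254  0.1609] rot [45.    0.05 -0.12]
```

move_arm:
  series: "-1 -0.015 0.03 0.035 9 0 0;-1 -0.03 0.06 0.075 18 0 0;-1 -0.045 0.09 0.115 27 0 0;-1 -0.059 0.125 0.161 36 0 0;-1 -0.059 0.125 0.161 45 0 0;-1 -0.059 0.125 0.161 45 0 0;-1 -0.059 0.125 0.161 45 0 0"

```text
clock: 22.42
ee_pos: [0.486, -0.2995, 0.3591]
eef_rot: [[0.998, 0.066, -0.001], [0.066, -0.998, -0.002], [-0.001, 0.001, -1.0]]
wrist_force: [0.8, -0.0, 0.3]
width: 1.004
```

```bash
python3 - <<'E'
from tip import *
upd([-.059,.125,.161],[45,0,0]);st()
s=cam("wrist"); cv2.imwrite("pics/w18.png",s["pixels"]); 
import pickle; pickle.dump(s,open('w18.pkl','wb'))
c=cam("scene");crop(c,"s18.png",290,120,130,120,5); pickle.dump(c,open('s18.pkl','wb'))
E
```

```text
t 22.425 pos [ 0.486  -0.2995  0.3591] stand(mm) [ -60.3 -127.6  359.1] cmdstand [ -60.2 -129.8  359.7] err(mm) [-0.2  2.1 -0.6] roterr [-0.09 -0.05 -0.15]
F(stand) [ 0.8 -0.1  0.3] T [ 0.03  0.01 -0.04] w 1.004 q [28.1 19.8 -1.3 96.9  0.6 63.2 30.4]
```

View pics/w18.png

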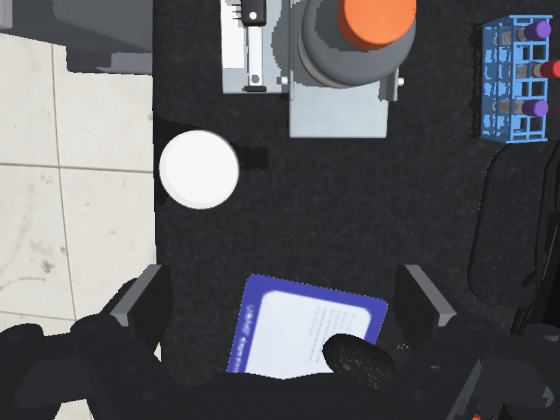

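View pics/s18.png

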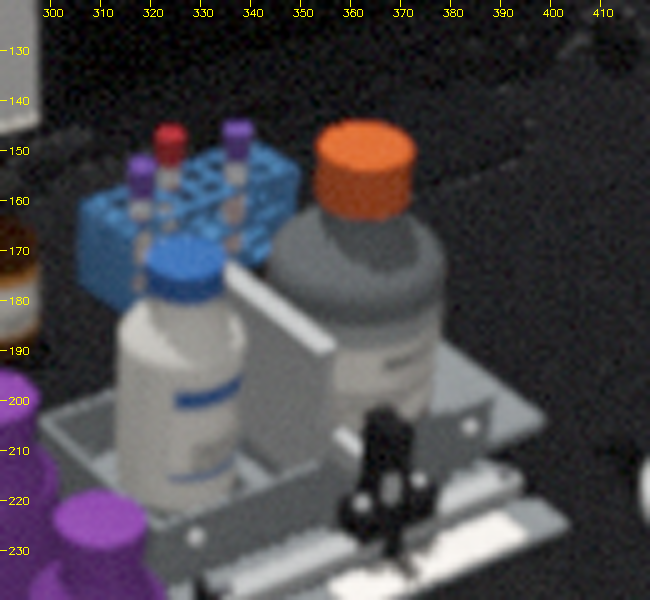

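It stands upright in the scene view, with its cap at (363,147). I'll check the pointer and the centring from above.

move_arm:
  series: "-1 -0.02 -0.05 0 0 0 0;-1 -0.04 -0.1 0 0 0 0;-1 -0.04 -0.1 0 0 0 0;-1 -0.04 -0.1 0 0 0 0"

```text
clock: 23.02
ee_pos: [0.4399, -0.2033, 0.36]
eef_rot: [[0.998, 0.066, 0.001], [0.066, -0.998, -0.002], [0.001, 0.002, -1.0]]
wrist_force: [0.2, -0.3, 0.1]
width: 1.005
```

```bash
python3 - <<'E'
from tip import *
upd([-.04,-.1,0]);st()
s=cam("wrist"); crop(s,"w19.png",225,60,250,180,3)
t=cam("top"); cv2.imwrite("pics/t19.png",t["pixels"])
for y in (0,.004,-.004): print(proj(s,f([[0,y,.182]])), proj(t,f([[0,y,.182]])))
print(proj(s,f([[-.113,.045,.008]])))
E
```

```text
t 23.025 pos [ 0.4399 -0.2033  0.36  ] stand(mm) [-100.   -28.6  360. ] cmdstand [-100.   -29.7  359.7] err(mm) [-0.1  1.1  0.3] roterr [-0.09  0.05 -0.16]
F(stand) [ 0.2 -0.3  0.1] T [-0.03 -0.    0.04] w 1.005 q [ 22.8  10.9  -3.8 108.7   0.9  60.3  22.4]
[[429.91246363 162.19332518]] [[353.30269845 209.07133895]]
[[430.47668882 156.27806156]] [[351.80661    209.13580013]]
[[429.34462107 168.06591139]] [[354.79844462 209.0068918 ]]
[[269.55316163  94.70518172]]
```

View pics/w19.png

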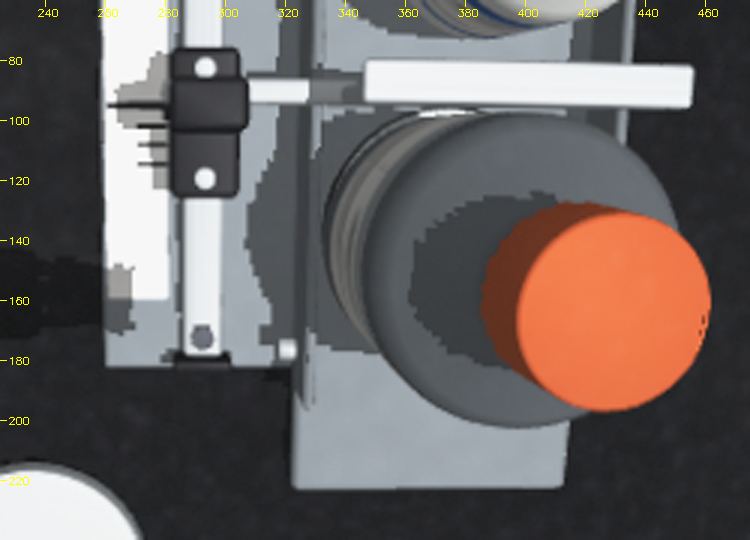

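View pics/t19.png

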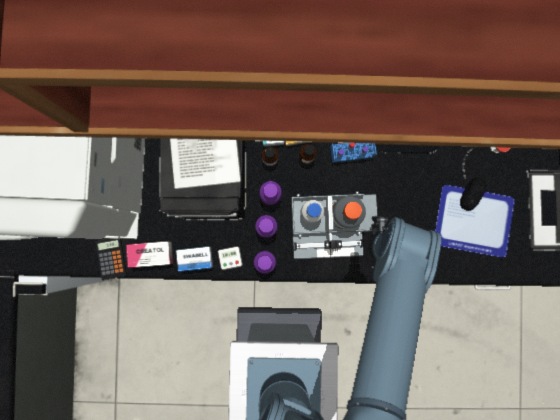

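In the wrist view the cap centre is at (429.3,163.7), against (429.9,162.2) predicted for a bottle standing exactly on the pad's centre. That is about 1 mm off. The pointer is merged with the long line at v≈95. The top view shows the bystanders in their original places. I'm handing in.

```bash
python3 -c "
from plant import ctrl,sensors
print(ctrl.close_job()); print(sensors.observe()['clock'])"
```

```text
the job is handed in; nothing more can be done
None
the job is handed in; nothing more can be done
```

The rinse bottle is standing upright on the pad with the backstop on the long line. I handed the job in at about 23 s. I gripped the bottle by its cap to push it against the backstop and tip it up.

**How it went**
- **Backstop:** I pushed the thumb tab until the pointer lined up with the long line, at about 12 N. I checked the pointer from above after letting go.
- **Pushing the bottle:** I slid the bottle along until the force jumped to about 10 N, showing the base was against the backstop.
- **Tipping:** I turned it 90° over its bottom edge, staying about 3 mm off the backstop so it wouldn't be moved.
- **Setting down:** pressed down on the deck, the base stuck when I tried to centre it. I lifted it about 1 mm, shifted it 2–3 mm, set it down and let go.

**Last checks**
- **Bottle:** the wrist view puts the cap about 1 mm from where it would be if the bottle stood exactly on the pad's centre. The scene view shows it upright.
- **Backstop:** the pointer still merges with the long line.
- **Other things:** the diluent bottle and the rest looked undisturbed in the last pictures.
- **Robot:** the gripper is clear, with no force on the wrist.

**What disagreed:** the fixed cameras put the stand about 4 mm from where the wrist camera did, mostly across the stand. I used a position between the two, weighted towards the wrist camera, so the centring across the stand could be off by 1–2 mm more than the figure above.

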